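# Rock a stuck lock cylinder out of its bench holder

### The job

The little oil bottle that was used on the stuck lock cylinder has tipped over: stand it upright on the bench again and let go of it. Then take the brass lock cylinder that sits jammed on end in the bench holder by its top and rock it side to side, several times each way towards the holder's two spring screws, working it up a little with each swing until it comes free; the holder only stands loose on the bench, so do not pull it up, tip it or drag it along. Finish still gripping the cylinder, held still and upright about a centimetre clear above the holder's pocket.

Things in the scene. Friction and masses are not known exactly. Their poses are not given: they have to be found in the camera images.
- bottle_mid (a point): Centre of the yellow oil bottle with a black nozzle cap (34 mm across, 99 mm tall, 60 g; round body from its flat base up to 79 mm, then the thin nozzle), on its axis, 49.5 mm above its base. Axis z points from the base to the nozzle. At the start it lies on its side on the bench.
- oil_bottle: The same bottle; origin at the centre of its base, z from the base to the nozzle. Mind the fixed brown carton bin between it and the holder: 180 mm high, from x = 0.53 m backwards, y = -0.08 to 0.12 m, with a multimeter behind it up to 0.5 m high (x from 0.57) and thin leads running from it down to the front edge of the bench (y = -0.14 to 0.04 m).
- holder: Cylinder holder, 1.2 kg, standing loose on the bench: dark steel foot (90 x 116 x 12 mm) with a blue aluminium block (48 x 74 mm, top 42 mm above the bench). Origin: centre of its underside; z up; y is the long way of the foot, along which the cylinder is rocked. Pocket 19 mm (x) by 36 mm (y), 26 mm deep, its floor 16 mm above the bench.
- holder_mouth (a point): Middle of the pocket's mouth, level with the block's top; axes as the holder. In each of the pocket's two y end walls a sprung round-nosed plunger (set screw with brass lock nut outside) presses the cylinder's side with about 18 N, 30 mm above the bench. They let go once the cylinder has risen some 15 mm.
- lock_cylinder: The brass lock cylinder, 190 g, on end in the pocket. A straight pull on it needs 18 to 26 N, more than the holder weighs, so the holder comes up with it; while it turns to and fro about the level x line between the plunger noses the rubbing cancels and a slight lift moves it. It can lean about 0.15 rad each way. Own y: its length; own x: its width.
- cylinder_mid (a point): Centre of the lock cylinder: 66 mm long (own y, up at the start), 31 mm wide (own x, along the holder's y), 17 mm thick (own z). At the start its foot rests on the pocket floor and its upper 40 mm stand out of the block. Only its upper and lower 27 mm are full width, with the cam between: grip it across the 31 mm width in the upper 27 mm.
- cylinder_top (a point): Centre of the lock cylinder's upper end face, 33 mm above its centre; axes as cylinder_mid.
- cylinder_foot (a point): Centre of the lock cylinder's lower end face, 33 mm below its centre; axes as cylinder_mid.
There are look-alikes about, which are no part of the job. What is shaped like the lock_cylinder but purple is not meant.

How it is judged:
By the outcome, as a careful person would: the job done as asked, in the order asked, and still so for the second after the job is handed in, while the arm keeps its last pose, push and grip.
It also fails if it takes over 67 s, if anything falls off the work surface, if the arm or the gripper's body presses on something with over 40 N, if the wrist force passes 120 N, or if a joint passes its speed limit or range.

### The arm

A 7-joint arm with a two-finger parallel gripper is mounted at the origin on a cart in front of the work surface, level with it; the furniture and walls round the work are solid. World frame = base frame: x ahead of the robot, y to its left, z up, the work surface at z = 0. Lengths are in m, angles in rad, forces in N, time in s.
With the tool pointing down it reaches from about 0.425 to 0.925 m from the base axis. Payload 6.8 kg.
Tool frame: the origin (TCP) lies at the very end of the fingers, on their centre line; the grasp point (between the pads) lies 19 mm behind it; z points along the fingers, y is the line along which they close (so a half turn about z gives the same grasp; the last joint's range is limited). The gripper opens to 85 mm and grips with 20 to 120 N. Pads are 22 mm wide; open, the fingers measure 114 mm over their backs; the gripper's body (76 mm by 85 mm) begins 54 mm behind the grasp point. The pads swing forward as they close: fully open they stand 13 mm farther back than shut.
Start: joints at [1.242, 0.477, 0.022, 1.555, -0.011, 1.109, -0.083], TCP at [0.148, -0.659, 0.231] pointing down, gripper open.
Joint ranges: [-2.96, 2.96], [-0.34, 2.1], [-1.41, 1.46], [0.24, 2.44], [-1.37, 4.51], [0.17, 1.92], [-2.96, 2.96]. Speed limits (rad/s): [2.39, 2.39, 3.14, 3.14, 3.14, 3.14, 3.14].

### API

Orientations are given as a unit quaternion [w, x, y, z].
In Python, from station import bot gives the robot as it stands.
- The arm moves only by the tool apply_moves, never from a script. Its argument "deltas" is a list of rows, each a list of 3 entries, a list of its own where there are three numbers: the closure, from 0 (fully open) to 1 (shut), then the shift along the tool's x, y, z in units of 0.2 m (1.0 is 0.2 m), then the turn about the tool's z in units of 2 pi rad (1.0 is 2 pi rad). A call has 1 to 12 rows; each row is the pose to reach, as a shift and turn from the pose commanded when the call began, along the tool's axes at that moment, turning the shorter way round; what a row does not reach only later rows make up. A row lasts 1/10 s, in which the tool goes at most 50 mm and 8.59 degrees, less where a joint would pass 70% of its speed; a pose out of reach is approached as far as the arm can. A call with a number of a shift or a turn outside -1 to 1 is refused whole. A call with a gripper value outside its range is refused whole. The fingers move at their own pace and stop on an object; "squeeze" is the grip in N (left out, the last holds). Time passes only in rows, so rows that repeat a pose let the fingers close. It gives the time, the measured TCP pose, the force, the opening and the grip force at its end, in the units of the state.
- bot.get_obs(): the state, without advancing time (a new reading comes with each control period).
- bot.read_camera(name): name is "side" or "top" or "wrist"; returns a dict with "color" (420x560x3 uint8, red, green, blue), "intrinsics" (3x3 intrinsics, pixels), "pose" (4x4, takes a point from camera to world coordinates); the wrist camera has in their place "hand_eye" (4x4, takes a point from camera to tool coordinates, whose origin is the TCP and whose axes are the flange's). Camera axes: x right, y down, z forward; pixel columns grow to the right and rows downward; lengths in m; the calibration is good to about 2 mm. A picture is of the moment at which its call begins: read the wrist's pose just before it. There is no depth.
- bot.hand_in(): hands the job in; it is judged then, once.
Trained networks look in a picture, given as the dict that the camera call returned (one of the last four; its "shot" number tells which), for a name from the list of things; names that differ only in an ending like _2 or _b are one class to them, and where a whole thing is asked for, a point or a joint stands for the part that bears it (a point fixed in the world has none). Each returns a list of dicts, best first, with "confidence" (0 to 1); they miss things now and then, are a little off and sometimes report something else, mostly with a low value. They report only what shows in the picture. A call takes as long as a camera call. They do not tell look-alikes from the thing itself.
- bot.look_for(picture, target): "point" ([x, y, z] in m, in world coordinates, good to about 4 mm: the middle of the surface that is visible of it).
The state is a dict: "t": time; "q": joint angles; "joint_vel": joint speeds; "joint_torque": joint torques, N m; "eef_pos": TCP position; "tool_rot": TCP orientation; "contact_force": force on the tool from outside, world axes, zero at the start; "torque": the same for the moment, N m; "gripper_width": opening from 0.0 (shut) to 1.0 (fully open); "grasp_force": force on a finger pad.
Only numpy, scipy, OpenCV 4.12 (cv2) and the standard library are available. Lean on these libraries where they do the work, as an engineer would, in place of code of your own. Each camera call takes 0.05 s, during which the arm holds its last target. There are 200 camera calls.

## Working session

There is one attempt and no reset: what is moved stays moved. The work goes in short steps, Python scripts to look and compute and a tool call to move; the robot and the scene stay as the last step left them, time stands still between calls to the robot, and variables do not carry over. Pictures are saved under pics/ and viewed, at most 10 in all, crops included, and the job is handed in when it is done.

Besides the shell and the picture viewer there is one more tool, called after "Request:" in YAML: its name, and indented under it one key for each argument. apply_moves: Moves the arm, as the interface text tells. Its arguments: {"type":"object","properties":{"deltas":{"type":"array","items":{"type":"array"}},"squeeze":{"type":"number"}},"required":["deltas"]}

```bash
mkdir -p pics; ls
python3 - <<'E'
from station import bot
import cv2,numpy as np
o=bot.get_obs()
for k in o: print(k,np.round(o[k],3))
ims=[]
for c in("top","side"):
    p=bot.read_camera(c); ims.append(p["color"]); print(c,np.round(p["pose"],3).tolist(),p["intrinsics"].tolist())
    for n in("oil_bottle","holder","lock_cylinder","holder_mouth","cylinder_top","bottle_mid"):
        print(n,[(np.round(d["point"],3).tolist(),round(d["confidence"],2)) for d in bot.look_for(p,n)][:4])
    cv2.imwrite(f"pics/{c}0.png",cv2.cvtColor(p["color"],cv2.COLOR_RGB2BGR))
E
```

```text
pics
t 0.0
q [ 1.242  0.478  0.022  1.557 -0.012  1.109 -0.083]
joint_vel [-0.001 -0.001 -0.    -0.    -0.003  0.002  0.001]
joint_torque [-0.0000e+00 -5.9645e+01  1.6080e+00 -2.8120e+01  1.3000e-02  9.0000e-03
 -0.0000e+00]
eef_pos [ 0.148 -0.658  0.23 ]
tool_rot [-0.001  0.994  0.11  -0.   ]
contact_force [-0.277  0.061 -0.373]
torque [-0.024 -0.033 -0.01 ]
grasp_force 0.0
gripper_width 0.998
top [[-0.028, -0.988, 0.155, 0.278], [-1.0, 0.027, -0.012, 0.03], [0.007, -0.155, -0.988, 1.014], [0.0, 0.0, 0.0, 1.0]] [[441.0271197630466, 0.0, 280.3290704839817], [0.0, 441.0271197630466, 207.24731917378244], [0.0, 0.0, 1.0]]
oil_bottle [([0.398, 0.228, 0.034], 0.63)]
holder [([0.455, -0.216, 0.012], 0.86)]
lock_cylinder [([0.36, -0.224, 0.058], 0.72), ([0.456, -0.216, 0.077], 0.44)]
holder_mouth [([0.454, -0.212, 0.011], 0.92)]
cylinder_top [([0.362, -0.225, 0.058], 0.59), ([0.46, -0.22, 0.075], 0.45)]
bottle_mid [([0.404, 0.228, 0.034], 0.95)]
side [[0.992, -0.034, 0.119, 0.299], [-0.123, -0.378, 0.918, -0.854], [0.013, -0.925, -0.379, 0.455], [0.0, 0.0, 0.0, 1.0]] [[432.4078560848731, 0.0, 285.5408351905543], [0.0, 432.4078560848731, 208.24679171408033], [0.0, 0.0, 1.0]]
oil_bottle []
holder [([0.457, -0.256, 0.012], 0.72)]
lock_cylinder [([0.461, -0.24, 0.064], 0.64)]
holder_mouth [([0.452, -0.256, 0.01], 0.96), ([0.46, -0.233, 0.072], 0.39)]
cylinder_top [([0.362, -0.237, 0.039], 0.77), ([0.46, -0.234, 0.07], 0.72)]
bottle_mid [([0.403, 0.195, 0.021], 0.58)]
```

View pics/top0.png

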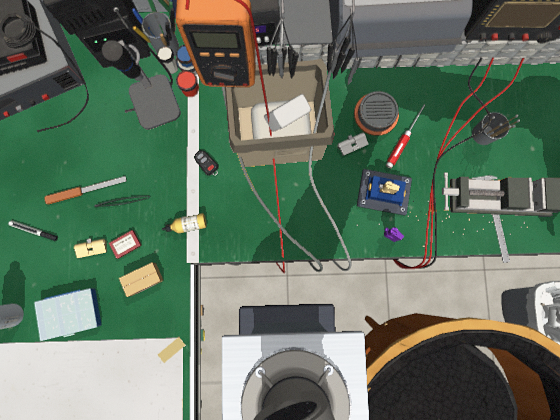

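View pics/side0.png

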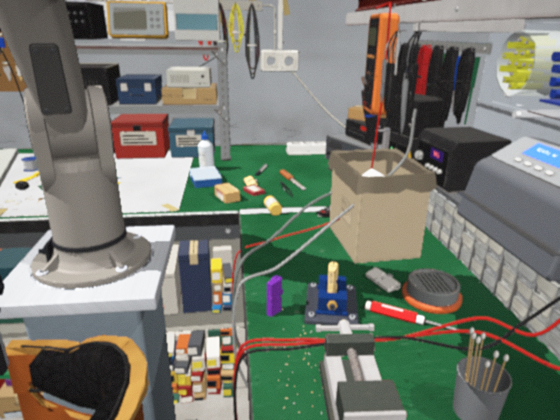

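The top view shows the yellow bottle lying at (187,223), nozzle to the left at (168,228). The holder with a brass cylinder is at (388,188). There are three look-alikes: purple at (394,233), a loose brass one lying at (90,247) and a grey one at (352,145). The one meant is the brass cylinder on end in the blue block at (388,186). Next I'll confirm that in a crop and get the bottle's and holder's axes.

```bash
cat > h.py <<'E'
from station import bot
import cv2,numpy as np
from scipy.spatial.transform import Rotation as R
def rot(q): return R.from_quat(np.roll(q,-1)).as_matrix()
def save(n,im): cv2.imwrite(f"pics/{n}.png",cv2.cvtColor(im,cv2.COLOR_RGB2BGR))
def cam(n):
    o=bot.get_obs(); p=bot.read_camera(n)
    if "pose" not in p:
        T=np.eye(4);T[:3,:3]=rot(o["tool_rot"]);T[:3,3]=o["eef_pos"];p["T"]=T@p["hand_eye"]
    else: p["T"]=np.array(p["pose"])
    return p
def onplane(p,uv,z):
    uv=np.atleast_2d(uv).astype(float); K=p["intrinsics"];T=p["T"]
    d=(np.c_[uv,np.ones(len(uv))]@np.linalg.inv(K).T)@T[:3,:3].T
    return T[:3,3]+d*((z-T[2,3])/d[:,2:])
def rows(pts,yaws=None):
    "world TCP targets -> rows in tool units; yaw = world angle of tool y (mod pi)"
    o=bot.get_obs(); M=rot(o["tool_rot"]); p0=np.array(o["eef_pos"])
    y0=np.arctan2(M[1,1],M[0,1]); print("tool y yaw",y0.round(3),"q7",round(o["q"][6],2))
    for i,p in enumerate(pts):
        t=0
        if yaws is not None: t=-((yaws[i]-y0+np.pi/2)%np.pi-np.pi/2)/(2*np.pi)
        print(np.round(M.T@(np.array(p)-p0)/.2,3).tolist(),round(t,4))
E
python3 - <<'E'
from h import *
p=cam("top"); im=p["color"]; hsv=cv2.cvtColor(im,cv2.COLOR_RGB2HSV)
m=cv2.inRange(hsv,(18,90,90),(35,255,255)); m[:, :160]=0; m[:,215:]=0; m[:205]=0; m[245:]=0
v,u=np.nonzero(m); W=onplane(p,np.c_[u,v],.02)[:,:2]; c=W.mean(0); w,V=np.linalg.eigh(np.cov((W-c).T)); a=V[:,1]; s=(W-c)@a
print("bottle",len(u),c.round(3),a.round(3),s.min().round(3),s.max().round(3))
m=cv2.inRange(hsv,(105,120,60),(125,255,255)); m[:, :350]=0; m[:,425:]=0; m[:160]=0; m[220:]=0
r=cv2.minAreaRect(np.argwhere(m)[:,::-1].astype(np.float32)); B=onplane(p,cv2.boxPoints(r),.042)
print("block",B.mean(0).round(3),np.diff(B,axis=0).round(3).tolist())
a=cv2.resize(im[195:250,150:225],(400,293),interpolation=3);b=cv2.resize(im[150:250,340:430],(400,444),interpolation=3)
save("crop1",np.hstack([np.vstack([a,np.zeros((151,400,3),np.uint8)]),b]))
rows([(.148,-.659,.36),(.42,-.15,.36),(.44,.05,.36),(.41,.24,.36)],[1.35,0.8,.4,0])
E
```

```text
bottle 237 [0.403 0.231] [-0.186  0.983] -0.041 0.039
block [ 0.463 -0.219  0.042] [[0.055, -0.013, 0.0], [-0.018, -0.082, 0.0], [-0.055, 0.014, 0.0]]
tool y yaw -1.35 q7 -0.08
[0.0, 0.002, -0.643] 0.0703
[1.885, -2.183, -0.643] 0.1578
[2.201, -3.137, -0.644] 0.2215
[2.263, -4.097, -0.644] -0.2149
```

View pics/crop1.png

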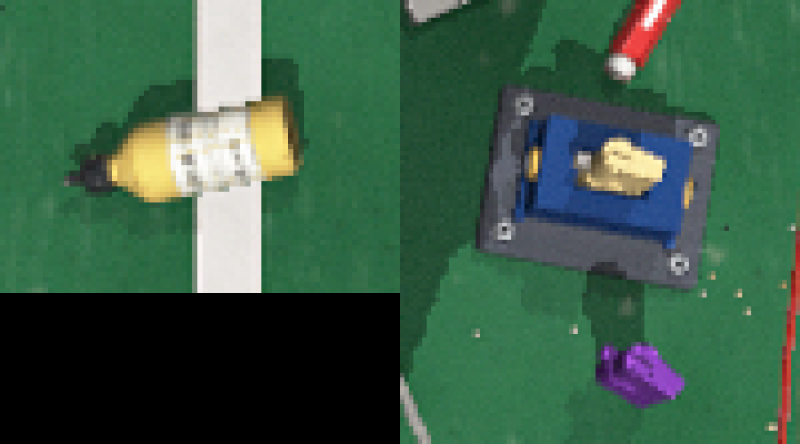

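The crop confirms both: the bottle has its nozzle to the left (+y), and the yellow brass cylinder stands in the blue block. The purple one lies outside it. Now I'll cross high over the leads.

Request:
apply_moves:
  deltas:
    - [0,[0,0,-0.65],0]
    - [0,[0,0,-0.65],0]
    - [0,[0,0,-0.65],0]
    - [0,[0.86,-1.0,-0.65],0]
    - [0,[0.86,-1.0,-0.65],0]
    - [0,[0.86,-1.0,-0.65],0]
    - [0,[0.86,-1.0,-0.65],0]
    - [0,[0.86,-1.0,-0.65],0]
    - [0,[0.86,-1.0,-0.65],0]
    - [0,[0.86,-1.0,-0.65],0]
  squeeze: 20

```text
t: 1.75
eef_pos: [0.2735, -0.4239, 0.362]
tool_rot: [0.0, 0.994, 0.112, 0.0]
contact_force: [0.9, -0.9, -0.4]
gripper_width: 1.003
grasp_force: 0.0
```

Request:
apply_moves:
  deltas:
    - [0,[0.86,-1.0,0],0]
    - [0,[0.86,-1.0,0],0]
    - [0,[0.86,-1.0,0],0]
    - [0,[0.86,-1.0,0],0]
    - [0,[0.86,-1.0,0],0]
    - [0,[0.86,-1.0,0],0]

```text
t: 2.35
eef_pos: [0.3981, -0.1898, 0.3618]
tool_rot: [-0.0, 0.994, 0.113, 0.001]
contact_force: [-0.4, -0.5, 0.2]
gripper_width: 0.998
grasp_force: 0.0
```

Request:
apply_moves:
  deltas:
    - [0,[0.45,-1.0,0],0]
    - [0,[0.45,-1.0,0],0]
    - [0,[0.45,-1.0,0],0]
    - [0,[0.45,-1.0,0],0]
    - [0,[0.45,-1.0,0],0]
    - [0,[0.45,-1.0,0],0]

```text
t: 2.95
eef_pos: [0.441, 0.0235, 0.3616]
tool_rot: [-0.001, 0.994, 0.112, 0.001]
contact_force: [0.2, 0.3, -0.2]
gripper_width: 1.0
grasp_force: 0.0
```

Request:
apply_moves:
  deltas:
    - [0,[0.05,-1.0,0],0]
    - [0,[0.05,-1.0,0],0]
    - [0,[0.05,-1.0,0],0]
    - [0,[0.05,-1.0,0],-0.245]
    - [0,[0.05,-1.0,0],-0.245]
    - [0,[0.05,-1.0,0],-0.245]
    - [0,[0.05,-1.0,0],-0.245]
    - [0,[0.05,-1.0,0],-0.245]
    - [0,[0.05,-1.0,0],-0.245]
    - [0,[0.05,-1.0,0],-0.245]
    - [0,[0.05,-1.0,0],-0.245]
    - [0,[0.05,-1.0,0],-0.245]

```text
t: 4.15
eef_pos: [0.4078, 0.2164, 0.3612]
tool_rot: [0.0, 0.707, 0.708, -0.0]
contact_force: [0.0, -0.3, 0.4]
gripper_width: 0.999
grasp_force: 0.0
```

Run:
```python
from h import *
o=bot.get_obs(); print(o["t"],np.round(o["eef_pos"],3),np.round(o["q"],2))
p=cam("wrist"); save("w1",p["color"])
print(np.round(p["T"],2).tolist())
for n in("oil_bottle","bottle_mid"): print(n,[(np.round(d["point"],3).tolist(),round(d["confidence"],2)) for d in bot.look_for(p,n)][:4])
hsv=cv2.cvtColor(p["color"],cv2.COLOR_RGB2HSV); m=cv2.inRange(hsv,(18,90,90),(35,255,255))
n,l,s,c=cv2.connectedComponentsWithStats(m)
for i in np.argsort(-s[1:,4])[:4]+1: print(s[i],c[i].round(0),onplane(p,c[i],.02).round(3))
```

```text
4.15 [0.408 0.216 0.361] [ 0.28  0.09 -0.94  1.81  0.07  1.28 -0.68]
[[1.0, 0.0, 0.0, 0.41], [0.0, -0.97, -0.26, 0.28], [-0.0, 0.26, -0.97, 0.5], [0.0, 0.0, 0.0, 1.0]]
oil_bottle [([0.406, 0.23, 0.029], 0.84)]
bottle_mid [([0.404, 0.234, 0.029], 0.8)]
[ 158   41   61   73 1693] [188.  74.] [[0.278 0.339 0.02 ]]
[266 128  25  22 401] [277. 139.] [[0.398 0.254 0.02 ]]
[273 173  24  13 213] [285. 179.] [[0.409 0.197 0.02 ]]
[237   0  22  13  71] [251.   7.] [[0.365 0.419 0.02 ]]
```

View pics/w1.png

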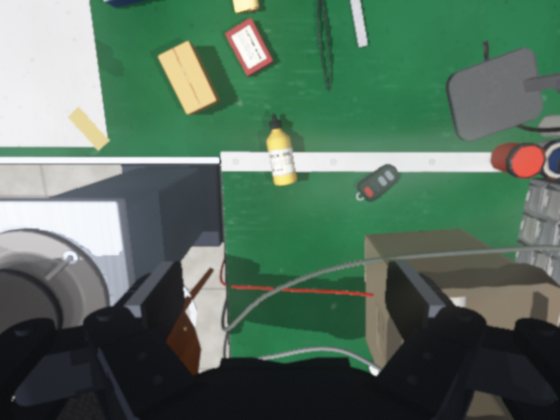

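The wrist view shows the bottle at (282,160), base at (286,184) and nozzle tip at (275,117). That agrees with the top camera: base near (0.411,0.191) with the axis towards (-0.19,0.98). Now the grasp near the nozzle end of the body.

Run:
```python
from h import *
p=cam("wrist"); print(onplane(p,[(286,183),(277,128),(275,118)],.017).round(3).tolist())
rows([(.399,.254,.1),(.399,.254,.005)],[.187,.187])
```

```text
[[0.41, 0.192, 0.017], [0.397, 0.27, 0.017], [0.395, 0.284, 0.017]]
tool y yaw -0.007 q7 -0.69
[0.182, -0.041, 1.306] -0.0309
[0.182, -0.041, 1.781] -0.0309
```

Request:
apply_moves:
  deltas:
    - [0,[0.18,-0.04,0.3],-0.031]
    - [0,[0.18,-0.04,0.6],-0.031]
    - [0,[0.18,-0.04,0.8],-0.031]
    - [0,[0.18,-0.04,1.0],-0.031]
    - [0,[0.18,-0.04,1.0],-0.031]
    - [0,[0.18,-0.04,1.0],-0.031]

```text
t: 4.95
eef_pos: [0.3976, 0.2546, 0.1608]
tool_rot: [-0.001, 0.636, 0.772, -0.001]
contact_force: [-0.5, -0.2, 0.9]
gripper_width: 1.001
grasp_force: 0.0
```

Request:
apply_moves:
  deltas:
    - [0,[0,0,0.2],0]
    - [0,[0,0,0.4],0]
    - [0,[0,0,0.55],0]
    - [0,[0,0,0.65],0]
    - [0,[0,0,0.72],0]
    - [0,[0,0,0.77],0]
    - [0,[0,0,0.77],0]
    - [0,[0,0,0.77],0]

```text
t: 5.75
eef_pos: [0.3993, 0.2558, 0.0087]
tool_rot: [0.001, 0.635, 0.772, 0.001]
contact_force: [-1.3, -0.2, -0.7]
gripper_width: 0.998
grasp_force: 0.0
```

Run:
```python
from h import *
o=bot.get_obs(); print(o["t"],np.round(o["eef_pos"],4),o["contact_force"])
p=cam("wrist"); save("w2",p["color"])
rows([(.399,.254,.005)],[.187])
```

```text
5.75 [0.3993 0.2558 0.0087] [-1.33851822 -0.19540006 -0.74665077]
tool y yaw 0.194 q7 -1.13
[-0.009, -0.003, 0.018] 0.0011
```

View pics/w2.png

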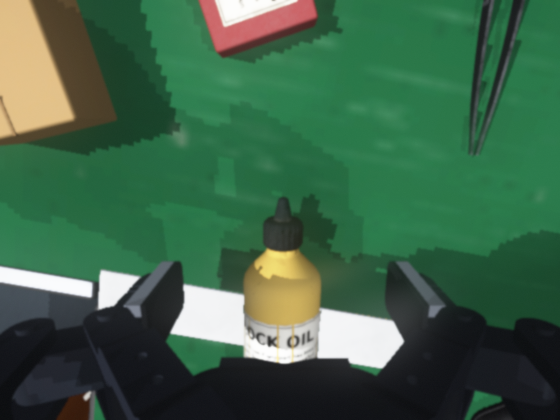

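The wrist view shows the bottle centred between the fingers, with the body at (282,300) and the pads beside the upper body. Closing now.

Request:
apply_moves:
  deltas:
    - [0.3,[0,0,0.02],0]
    - [0.7,[0,0,0.02],0]
    - [0.7,[0,0,0.02],0]
    - [0.7,[0,0,0.02],0]
    - [0.7,[0,0,0.02],0]
    - [0.7,[0,0,0.02],0]
    - [0.7,[0,0,0.02],0]
  squeeze: 20

```text
t: 6.5
eef_pos: [0.398, 0.2552, 0.0035]
tool_rot: [0.0, 0.635, 0.773, 0.0]
contact_force: [0.4, -1.7, 5.4]
gripper_width: 0.373
grasp_force: 19.7
```

Request:
apply_moves:
  deltas:
    - [0.7,[0,0,-0.05],0]
    - [0.7,[0,0,-0.1],0]
    - [0.7,[0,0,-0.15],0]
    - [0.7,[0,0,-0.2],0]
    - [0.7,[0,0,-0.24],0]
    - [0.7,[0,0,-0.24],0]

```text
t: 7.1
eef_pos: [0.3986, 0.2556, 0.0526]
tool_rot: [0.0, 0.635, 0.772, 0.001]
contact_force: [0.0, 0.1, -1.3]
gripper_width: 0.381
grasp_force: 20.1
```

Run:
```python
from h import *
o=bot.get_obs(); print(o["t"],np.round(o["eef_pos"],4),np.round(o["contact_force"],2),np.round(o["torque"],3),o["gripper_width"],o["grasp_force"])
a=cam("wrist")["color"];b=cam("side")["color"]
save("w3",np.hstack([cv2.resize(a,(400,300)),cv2.resize(b[130:250,200:360],(400,300))]))
```

```text
7.1 [0.3986 0.2556 0.0526] [ 0.05  0.08 -1.28] [-0.073  0.005  0.005] 0.38116746094799675 20.087183529976755
```

View pics/w3.png

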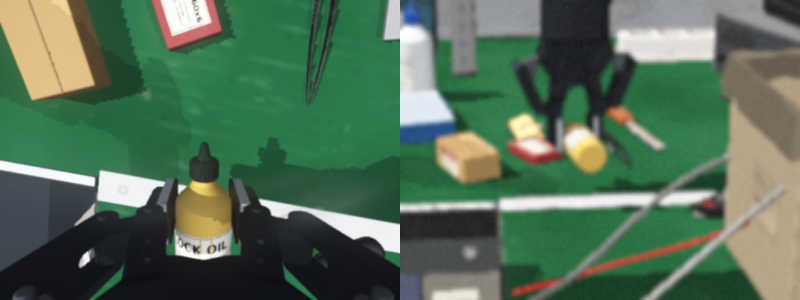

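The bottle is held by the shoulder end and still lies nearly level (base at (590,155) in the right half), so 20 N stops it swinging. I'll ease the grip through the closure so that it swings down.

Request:
apply_moves:
  deltas:
    - [0.64,[0,0,-0.01],0]
    - [0.63,[0,0,-0.01],0]
    - [0.625,[0,0,-0.01],0]
    - [0.62,[0,0,-0.01],0]

```text
t: 7.6
eef_pos: [0.3977, 0.2552, 0.0531]
tool_rot: [-0.0, 0.635, 0.773, -0.0]
contact_force: [0.5, 0.7, -0.5]
gripper_width: 0.378
grasp_force: 12.5
```

Run:
```python
from h import *
o=bot.get_obs(); print(o["t"],np.round(o["eef_pos"],4),np.round(o["contact_force"],2),np.round(o["torque"],3),o["gripper_width"],o["grasp_force"])
p=cam("wrist");hsv=cv2.cvtColor(p["color"],cv2.COLOR_RGB2HSV); 
m=cv2.inRange(hsv,(0,0,0),(180,255,50)); m[:, :255]=0; m[:,310:]=0; m[330:]=0
v,u=np.nonzero(m); print("dark cap rows",v.min(),np.median(v),len(v))
```

```text
7.6 [0.3977 0.2552 0.0531] [ 0.46  0.74 -0.47] [0.038 0.027 0.005] 0.3779618968700052 12.45281049516052
dark cap rows 207 235.0 497
```

Request:
apply_moves:
  deltas:
    - [0.615,[0,0,0],0]
    - [0.615,[0,0,0],0]

```text
t: 7.85
eef_pos: [0.3979, 0.2552, 0.0533]
tool_rot: [-0.0, 0.635, 0.773, -0.0]
contact_force: [0.9, 0.9, 0.2]
gripper_width: 0.382
grasp_force: 5.0
```

Request:
apply_moves:
  deltas:
    - [0.612,[0,0,0],0]
    - [0.612,[0,0,0],0]

```text
t: 8.05
eef_pos: [0.3979, 0.2552, 0.0533]
tool_rot: [0.0, 0.635, 0.772, -0.0]
contact_force: [0.1, 0.4, -0.7]
gripper_width: 0.389
grasp_force: 0.8
```

```bash
cat > tip.py <<'E'
from h import *
o=bot.get_obs(); print(round(o["t"],2),np.round(o["eef_pos"],4),np.round(o["contact_force"],2),np.round(o["torque"],3),round(o["gripper_width"],4),round(o["grasp_force"],1))
p=cam("wrist");hsv=cv2.cvtColor(p["color"],cv2.COLOR_RGB2HSV); 
m=cv2.inRange(hsv,(0,0,0),(180,255,50)); m[:, :255]=0; m[:,310:]=0; m[340:]=0
v,u=np.nonzero(m); print("dark cap rows",v.min(),np.median(v),len(v))
m=cv2.inRange(hsv,(18,90,90),(35,255,255)); m[:, :230]=0; m[:,330:]=0
v,u=np.nonzero(m); print("yellow rows",v.min(),np.median(v),v.max(),len(v))
E
python3 tip.py
```

```text
8.05 [0.3979 0.2552 0.0533] [ 0.07  0.37 -0.72] [ 0.011 -0.039  0.009] 0.3886 0.8
dark cap rows 322 332.0 603
yellow rows 199 269.0 330 8201
```

Run:
```python
from h import *
a=cam("wrist")["color"];b=cam("side")["color"]
save("w4",np.hstack([cv2.resize(a,(400,300)),cv2.resize(b[130:250,200:360],(400,300),interpolation=3)]))
```

```text
(no output)
```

View pics/w4.png

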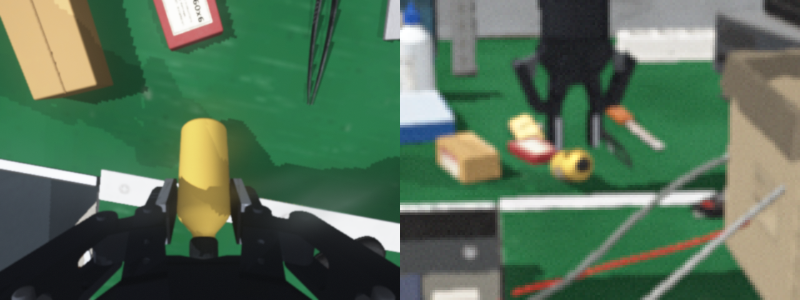

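Run:
```python
from h import *
p=cam("wrist");print("z17",onplane(p,[(286,168),(286,310),(286,345)],.017).round(3).tolist())
print(onplane(p,[(286,310),(286,345)],.07).round(3).tolist())
for c in("side","wrist"):
  q=cam(c)
  for n in("oil_bottle","bottle_mid"): print(c,n,[(np.round(d["point"],3).tolist(),round(d["confidence"],2)) for d in bot.look_for(q,n)][:2])
q=cam("side");hsv=cv2.cvtColor(q["color"],cv2.COLOR_RGB2HSV)
m=cv2.inRange(hsv,(18,110,90),(35,255,255));m[:,:255]=0;m[:,300:]=0;m[:180]=0;m[220:]=0
v,u=np.nonzero(m);print(u.min(),u.max(),v.min(),v.max(),onplane(q,[(u.mean(),v.max())],0).round(3),onplane(q,[(u.mean(),v.mean())],.017).round(3))
```

```text
z17 [[0.391, 0.295, 0.017], [0.408, 0.211, 0.017], [0.412, 0.187, 0.017]]
[[0.401, 0.243, 0.07], [0.404, 0.226, 0.07]]
side oil_bottle [([0.403, 0.238, 0.022], 0.66)]
side bottle_mid [([0.401, 0.239, 0.022], 0.62), ([0.458, -0.232, 0.067], 0.5)]
wrist oil_bottle [([0.412, 0.275, 0.029], 0.58)]
wrist bottle_mid [([0.408, 0.275, 0.03], 0.88)]
266 283 189 206 [[0.413 0.265 0.   ]] [[0.415 0.283 0.017]]
```

The bottle swung through and fell on its other side. It now lies with its base at about (0.391,0.294) and its nozzle towards -y. I'll regrip at 64 mm from the base and this time lift it slowly with a light pinch, so that the base stays on the bench.

Run:
```python
from h import *
rows([(.404,.231,.055),(.404,.231,.0035)],[.187,.187])
```

```text
tool y yaw 0.195 q7 -1.04
[-0.125, 0.007, -0.008] 0.0012
[-0.125, 0.007, 0.249] 0.0012
```

Request:
apply_moves:
  deltas:
    - [0,[0,0,-0.05],0]
    - [0,[0,0,-0.05],0]
    - [0,[0,0,-0.05],0]
    - [0,[-0.125,0.007,-0.01],0]
    - [0,[-0.125,0.007,-0.01],0]
    - [0,[-0.125,0.007,0.1],0]
    - [0,[-0.125,0.007,0.2],0]
    - [0,[-0.125,0.007,0.25],0]
    - [0,[-0.125,0.007,0.25],0]

```text
t: 9.5
eef_pos: [0.4032, 0.2308, 0.0023]
tool_rot: [-0.0, 0.635, 0.773, -0.001]
contact_force: [0.3, 0.6, 0.2]
gripper_width: 1.004
grasp_force: 0.0
```

Request:
apply_moves:
  deltas:
    - [0.4,[0,0,0],0]
    - [0.7,[0,0,0],0]
    - [0.7,[0,0,0],0]
    - [0.7,[0,0,0],0]
    - [0.7,[0,0,0],0]
    - [0.7,[0,0,0],0]

```text
t: 10.1
eef_pos: [0.4045, 0.2311, 0.0037]
tool_rot: [0.0, 0.635, 0.772, 0.0]
contact_force: [-0.1, -1.3, 5.1]
gripper_width: 0.357
grasp_force: 19.4
```

Request:
apply_moves:
  deltas:
    - [0.63,[0,0,0],0]
    - [0.62,[0,0,0],0]
    - [0.615,[0,0,0],0]
    - [0.615,[0,0,0],0]

```text
t: 10.5
eef_pos: [0.4039, 0.2308, 0.0031]
tool_rot: [-0.0, 0.635, 0.773, -0.0]
contact_force: [0.4, -0.3, -0.7]
gripper_width: 0.387
grasp_force: 0.1
```

```bash
python3 tip.py
```

```text
10.5 [0.4039 0.2308 0.0031] [ 0.42 -0.33 -0.73] [ 0.02  -0.072  0.04 ] 0.3868 0.1
dark cap rows 300 313.0 670
yellow rows 94 189.0 298 16030
```

Request:
apply_moves:
  deltas:
    - [0.45,[0,0,0],0]
    - [0.45,[0,0,0],0]
    - [0.45,[0.05,0,0.005],0]
    - [0.7,[0.05,0,0.005],0]
    - [0.7,[0.05,0,0.005],0]
    - [0.7,[0.05,0,0.005],0]
    - [0.7,[0.05,0,0.005],0]

```text
t: 11.25
eef_pos: [0.4023, 0.2416, 0.0026]
tool_rot: [-0.0, 0.635, 0.773, 0.001]
contact_force: [-1.0, 3.8, 4.1]
gripper_width: 0.377
grasp_force: 19.6
```

Request:
apply_moves:
  deltas:
    - [0.62,[0,0,0],0]
    - [0.613,[0,0,0],0]
    - [0.613,[0,0,0],0]

```text
t: 11.55
eef_pos: [0.4025, 0.2409, 0.0024]
tool_rot: [0.0, 0.635, 0.772, 0.0]
contact_force: [-0.6, 2.5, 4.4]
gripper_width: 0.386
grasp_force: 5.5
```

```bash
python3 tip.py
```

```text
11.55 [0.4025 0.2409 0.0024] [-0.61  2.45  4.41] [0.523 0.024 0.018] 0.3856 5.5
dark cap rows 317 331.0 530
yellow rows 128 219.0 325 15270
```

Request:
apply_moves:
  deltas:
    - [0.613,[0,0,-0.03],0]
    - [0.612,[0,0,-0.06],0]
    - [0.612,[0,0,-0.08],0]
    - [0.612,[0,0,-0.1],0]
    - [0.612,[0,0,-0.1],0]

```text
t: 12.1
eef_pos: [0.4024, 0.2406, 0.0228]
tool_rot: [0.0, 0.635, 0.772, 0.0]
contact_force: [0.4, 0.1, 0.0]
gripper_width: 0.386
grasp_force: 2.2
```

```bash
python3 tip.py
```

```text
12.1 [0.4024 0.2406 0.0228] [0.43 0.05 0.04] [-0.103 -0.073  0.015] 0.3856 2.2
dark cap rows 325 334.0 474
yellow rows 128 223.0 328 14879
```

```bash
cat > tilt.py <<'E'
from h import *
o=bot.get_obs(); p=cam("wrist");im=p["color"];f=p["intrinsics"][0,0]
print(round(o["t"],2),np.round(o["eef_pos"],4),"cam",p["T"][:3,3].round(3),round(o["gripper_width"],4),round(o["grasp_force"],1))
hsv=cv2.cvtColor(im,cv2.COLOR_RGB2HSV)
g=cv2.inRange(hsv,(35,60,20),(95,255,255))
for r in range(120,325,20):
    row=hsv[r,200:370]; ok=((row[:,0]>=15)&(row[:,0]<=35)&(row[:,1]>70)&(row[:,2]>60))
    c=np.nonzero(ok)[0]
    if len(c)>8:
        w=c.max()-c.min()+1; d=.034*f/w
        ray=p["T"][:3,:3]@np.linalg.inv(p["intrinsics"])@np.array([200+c.mean(),r,1]); P=p["T"][:3,3]+ray*d
        print(r,w,P.round(3))
q=cam("side");m=cv2.inRange(cv2.cvtColor(q["color"],cv2.COLOR_RGB2HSV),(18,110,90),(35,255,255));m[:,:255]=0;m[:,300:]=0;m[:170]=0;m[222:]=0
v,u=np.nonzero(m);print("side",u.min(),u.max(),v.min(),v.max())
E
python3 tilt.py
```

```text
12.15 [0.4023 0.2405 0.0225] cam [0.39  0.305 0.165] 0.3871 2.3
140 76 [0.393 0.296 0.011]
160 80 [0.394 0.288 0.021]
180 81 [0.396 0.281 0.025]
200 82 [0.397 0.273 0.029]
220 82 [0.398 0.265 0.031]
240 82 [0.4   0.257 0.034]
260 87 [0.4   0.252 0.043]
280 89 [0.402 0.246 0.048]
300 65 [0.408 0.215 0.007]
320 34 [ 0.426  0.114 -0.131]
side 268 285 170 202
```

The base stays on the bench while the neck rises (tilt about 30°), so I'll go on slowly.

Request:
apply_moves:
  deltas:
    - [0.612,[0,0,-0.02],0]
    - [0.612,[0,0,-0.04],0]
    - [0.612,[0,0,-0.06],0]
    - [0.612,[0,0,-0.07],0]
    - [0.612,[0,0,-0.08],0]
    - [0.612,[0,0,-0.08],0]

```text
t: 12.85
eef_pos: [0.4023, 0.2408, 0.0386]
tool_rot: [0.0, 0.635, 0.772, 0.0]
contact_force: [-1.5, -1.4, 0.3]
gripper_width: 0.384
grasp_force: 0.0
```

```bash
python3 tilt.py
```

```text
12.85 [0.4023 0.2408 0.0386] cam [0.39  0.305 0.181] 0.3839 0.0
180 65 [0.397 0.275 0.007]
200 72 [0.398 0.269 0.026]
220 70 [0.4   0.259 0.025]
240 68 [0.403 0.248 0.023]
260 72 [0.405 0.243 0.034]
280 73 [0.407 0.235 0.038]
300 56 [ 0.412  0.201 -0.002]
320 16 [ 0.478 -0.098 -0.449]
side 264 285 170 209
```

Request:
apply_moves:
  deltas:
    - [0.64,[0,0,0],0]
    - [0.64,[0,0,0],0]
    - [0.64,[0,0,0],0]

```text
t: 13.25
eef_pos: [0.4021, 0.2407, 0.0382]
tool_rot: [-0.0, 0.635, 0.773, -0.0]
contact_force: [-0.7, -0.7, -0.2]
gripper_width: 0.359
grasp_force: 0.0
```

```bash
python3 - <<'E'
from h import *
a=cam("wrist")["color"];b=cam("side")["color"]
save("w5",np.hstack([cv2.resize(a,(400,300)),cv2.resize(b[130:250,200:360],(400,300),interpolation=3)]))
E
python3 tilt.py
```

```text
13.35 [0.4021 0.2408 0.0382] cam [0.39  0.305 0.181] 0.3621 0.0
180 70 [0.398 0.277 0.019]
200 70 [0.4   0.268 0.022]
220 69 [0.402 0.258 0.022]
240 68 [0.403 0.248 0.022]
260 68 [0.406 0.239 0.025]
280 69 [0.408 0.23  0.03 ]
300 51 [ 0.414  0.191 -0.02 ]
side 263 281 192 209
```

View pics/w5.png

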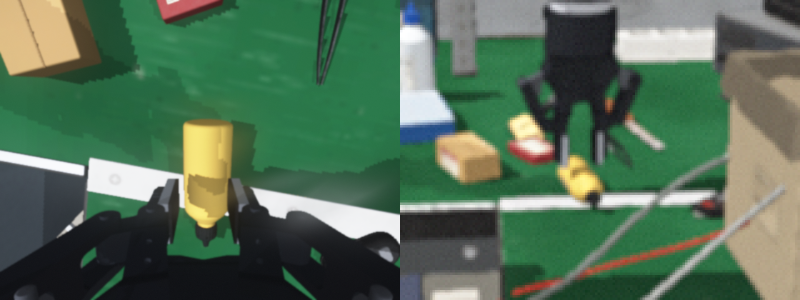

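It slid out of the too-light pinch and lies again, nozzle to -y with its base near (0.397,0.281). I'll regrip and hold about 5 N while lifting.

Run:
```python
from h import *
p=cam("wrist");print(onplane(p,[(289,171),(289,312)],.02).round(3).tolist())
rows([(.409,.2255,.003)],[.187])
```

```text
[[0.396, 0.282, 0.02], [0.411, 0.207, 0.02]]
tool y yaw 0.195 q7 -1.04
[-0.081, 0.019, 0.176] 0.0012
```

Request:
apply_moves:
  deltas:
    - [0.4,[0,0,-0.04],0]
    - [0.4,[0,0,-0.04],0]
    - [0.4,[-0.08,0.02,0],0]
    - [0.4,[-0.08,0.02,0.1],0]
    - [0.4,[-0.08,0.02,0.175],0]
    - [0.4,[-0.08,0.02,0.175],0]
    - [0.7,[-0.08,0.02,0.175],0]
    - [0.7,[-0.08,0.02,0.175],0]
    - [0.7,[-0.08,0.02,0.175],0]
    - [0.7,[-0.08,0.02,0.175],0]

```text
t: 14.5
eef_pos: [0.4095, 0.2259, 0.0037]
tool_rot: [0.0, 0.635, 0.773, 0.0]
contact_force: [-0.1, -0.0, -1.2]
gripper_width: 0.379
grasp_force: 20.6
```

Request:
apply_moves:
  deltas:
    - [0.622,[0,0,0],0]
    - [0.616,[0,0,0],0]
    - [0.616,[0,0,0],0]

```text
t: 14.8
eef_pos: [0.4093, 0.2258, 0.0034]
tool_rot: [0.0, 0.635, 0.772, 0.0]
contact_force: [-0.6, 0.1, 0.4]
gripper_width: 0.388
grasp_force: 8.3
```

Request:
apply_moves:
  deltas:
    - [0.616,[0,0,-0.03],0]
    - [0.616,[0,0,-0.06],0]
    - [0.616,[0,0,-0.09],0]
    - [0.616,[0,0,-0.1],0]
    - [0.616,[0,0,-0.1],0]

```text
t: 15.3
eef_pos: [0.4095, 0.2259, 0.0238]
tool_rot: [0.0, 0.635, 0.772, 0.0]
contact_force: [0.1, 0.4, -0.4]
gripper_width: 0.383
grasp_force: 8.2
```

```bash
python3 tilt.py
```

```text
15.3 [0.4095 0.2259 0.0238] cam [0.397 0.29  0.167] 0.3832 8.2
140 79 [0.398 0.281 0.019]
160 91 [0.399 0.275 0.04 ]
180 90 [0.4   0.268 0.041]
200 89 [0.402 0.261 0.041]
220 87 [0.404 0.252 0.04 ]
240 83 [0.406 0.243 0.036]
260 86 [0.407 0.237 0.043]
280 89 [0.409 0.232 0.049]
300 78 [0.412 0.215 0.035]
320 34 [ 0.436  0.1   -0.13 ]
side 269 281 186 204
```

Request:
apply_moves:
  deltas:
    - [0.615,[0,0,0],0]
    - [0.614,[0,0,0],0]
    - [0.614,[0,0,0],0]

```text
t: 15.7
eef_pos: [0.409, 0.2258, 0.0231]
tool_rot: [-0.0, 0.635, 0.773, -0.0]
contact_force: [0.2, -0.0, -0.4]
gripper_width: 0.39
grasp_force: 5.0
```

```bash
python3 tilt.py
```

```text
15.7 [0.409  0.2258 0.0231] cam [0.396 0.29  0.166] 0.3901 5.0
140 79 [0.397 0.281 0.018]
160 91 [0.399 0.275 0.039]
180 90 [0.4   0.268 0.04 ]
200 89 [0.402 0.26  0.041]
220 88 [0.403 0.253 0.041]
240 83 [0.406 0.243 0.036]
260 86 [0.407 0.237 0.042]
280 88 [0.409 0.231 0.047]
300 78 [0.411 0.215 0.034]
320 34 [ 0.435  0.1   -0.131]
side 269 289 173 204
```

Request:
apply_moves:
  deltas:
    - [0.613,[0,0,0],0]
    - [0.613,[0,0,0],0]
    - [0.618,[0,0,0],0]

```text
t: 16.1
eef_pos: [0.4092, 0.2258, 0.0233]
tool_rot: [0.0, 0.635, 0.772, 0.0]
contact_force: [-0.1, -0.5, -0.1]
gripper_width: 0.384
grasp_force: 8.8
```

```bash
python3 tilt.py|sed -n '1,3p;9p'
```

```text
16.1 [0.4092 0.2258 0.0233] cam [0.397 0.29  0.166] 0.3836 8.8
140 79 [0.398 0.281 0.018]
160 91 [0.399 0.275 0.04 ]
280 89 [0.409 0.232 0.049]
```

Request:
apply_moves:
  deltas:
    - [0.612,[0,0,0],0]
    - [0.612,[0,0,0],0]
    - [0.618,[0,0,0],0]
    - [0.618,[0,0,0],0]

```text
t: 16.6
eef_pos: [0.4092, 0.2258, 0.0233]
tool_rot: [0.0, 0.635, 0.773, 0.0]
contact_force: [0.3, 0.2, -0.1]
gripper_width: 0.384
grasp_force: 7.4
```

```bash
python3 tilt.py
```

```text
16.6 [0.4092 0.2258 0.0233] cam [0.397 0.29  0.166] 0.3842 7.4
140 55 [ 0.398  0.277 -0.046]
160 78 [0.4   0.273 0.019]
180 80 [0.401 0.265 0.024]
200 81 [0.403 0.258 0.028]
220 81 [0.404 0.25  0.031]
240 79 [0.406 0.241 0.029]
260 85 [0.407 0.237 0.041]
280 89 [0.409 0.232 0.049]
300 79 [0.411 0.216 0.036]
320 41 [ 0.428  0.132 -0.08 ]
side 271 280 192 204
```

Request:
apply_moves:
  deltas:
    - [0.62,[0,0,-0.03],0]
    - [0.62,[0,0,-0.06],0]
    - [0.62,[0,0,-0.075],0]
    - [0.62,[0,0,-0.075],0]
    - [0.612,[0,0,-0.075],0]
    - [0.612,[0,0,-0.075],0]
    - [0.618,[0,0,-0.075],0]
    - [0.62,[0,0,-0.075],0]

```text
t: 17.5
eef_pos: [0.4091, 0.2258, 0.0382]
tool_rot: [-0.0, 0.635, 0.773, -0.0]
contact_force: [-0.2, -0.2, 0.2]
gripper_width: 0.38
grasp_force: 0.0
```

```bash
python3 tilt.py
```

```text
17.5 [0.4091 0.2258 0.0382] cam [0.397 0.29  0.181] 0.3803 0.0
180 48 [ 0.412  0.25  -0.055]
200 69 [0.41  0.253 0.019]
220 62 [0.415 0.239 0.004]
240 59 [ 0.417  0.225 -0.002]
260 58 [ 0.42   0.213 -0.002]
280 63 [0.42  0.209 0.015]
300 60 [0.42  0.194 0.01 ]
320 28 [ 0.453  0.061 -0.179]
side 270 285 195 214
```

It slipped out again. A light pinch on the body doesn't hold it. Gripping the thin cap instead gives a long lever to the centre of mass and a short contact, so it should swing while held firmly. I'll rise and measure the bottle again.

Request:
apply_moves:
  deltas:
    - [0.3,[0,0,-0.25],0]
    - [0.3,[-0.1,0,-0.5],0]
    - [0.3,[-0.3,0,-0.6],0]
    - [0.3,[-0.4,0,-0.6],0]
    - [0.3,[-0.4,0,-0.6],0]
    - [0.3,[-0.4,0,-0.6],0]

```text
t: 18.2
eef_pos: [0.4245, 0.1472, 0.1583]
tool_rot: [0.0, 0.635, 0.772, 0.0]
contact_force: [0.7, -0.0, -0.7]
gripper_width: 0.7
grasp_force: 0.0
```

```bash
cat > find.py <<'E'
from h import *
def find(p,z=.02):
    im=p["color"];hsv=cv2.cvtColor(im,cv2.COLOR_RGB2HSV);m=cv2.inRange(hsv,(15,90,70),(35,255,255));m[:,:200]=0;m[:,400:]=0;m[:60]=0
    m=cv2.morphologyEx(m,cv2.MORPH_CLOSE,np.ones((25,25)))
    n,l,s,c=cv2.connectedComponentsWithStats(m); i=1+np.argmax(s[1:,4]); v,u=np.nonzero(l==i)
    W=onplane(p,np.c_[u,v],z)[:,:2];c=W.mean(0);w,V=np.linalg.eigh(np.cov((W-c).T));a=V[:,1]*-np.sign(V[1,1]);s=(W-c)@a;t=(W-c)@V[:,0]
    print("px box",u.min(),u.max(),v.min(),v.max(),"c",c.round(4),"axis",a.round(3),"len",s.min().round(3),s.max().round(3),"wid",np.ptp(t).round(3))
    return c,a,s
if __name__=="__main__":
    o=bot.get_obs();p=cam("wrist");print(o["t"],np.round(o["eef_pos"],4));c,a,s=find(p)
    b=c+a*s.min(); print("base",b.round(4),"cap90",(b+.09*a).round(4),"yaw",np.arctan2(a[0],-a[1]).round(3))
    save("w6",p["color"][100:400,180:420])
E
python3 find.py
```

```text
18.2 [0.4245 0.1472 0.1583]
px box 269 313 60 155 c [0.4154 0.223 ] axis [ 0.144 -0.99 ] len -0.034 0.04 wid 0.035
base [0.4105 0.2564] cap90 [0.4234 0.1674] yaw 0.144
```

View pics/w6.png

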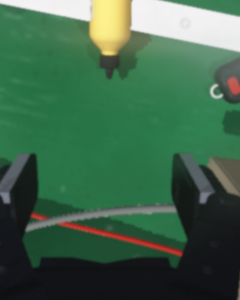

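The crop shows the lying bottle with its black cap at full-frame (289,155–170) and tip at row 180. The leads are well away below.

Run:
```python
from h import *
p=cam("wrist"); im=p["color"]; print(onplane(p,[(289,153),(289,162),(289,170),(289,180)],.018).round(4).tolist())
m=cv2.inRange(cv2.cvtColor(im,cv2.COLOR_RGB2HSV),(15,90,70),(35,255,255));m[:,:240]=0;m[:,340:]=0;m[160:]=0
n,l,s,c=cv2.connectedComponentsWithStats(cv2.morphologyEx(m,cv2.MORPH_CLOSE,np.ones((25,25))));i=1+np.argmax(s[1:,4])
for r in (70,90,110,130): u=np.nonzero(l[r]==i)[0]; print(r,u.min(),u.max(),onplane(p,[(u.mean(),r)],.018).round(4).tolist())
rows([(.423,.162,.1)],[.15])
```

```text
[[0.4206, 0.186, 0.018], [0.422, 0.1787, 0.018], [0.4234, 0.1721, 0.018], [0.4251, 0.1638, 0.018]]
70 271 314 [[0.4105, 0.2495, 0.018]]
90 276 314 [[0.4154, 0.2355, 0.018]]
110 276 311 [[0.4173, 0.2203, 0.018]]
130 270 311 [[0.4181, 0.2045, 0.018]]
tool y yaw 0.196 q7 -0.61
[0.068, 0.008, 0.29] 0.0074
```

Request:
apply_moves:
  deltas:
    - [0.3,[0.127,0.02,0.2],0.007]
    - [0.3,[0.127,0.02,0.4],0.007]
    - [0.3,[0.127,0.02,0.55],0.007]
    - [0.3,[0.127,0.02,0.65],0.007]
    - [0.3,[0.127,0.02,0.73],0.007]
    - [0.3,[0.127,0.02,0.775],0.007]
    - [0.3,[0.127,0.02,0.775],0.007]
    - [0.6,[0.127,0.02,0.775],0.007]
    - [1,[0.127,0.02,0.775],0.007]
    - [1,[0.127,0.02,0.775],0.007]
    - [1,[0.127,0.02,0.775],0.007]
    - [1,[0.127,0.02,0.775],0.007]

```text
t: 19.5
eef_pos: [0.4241, 0.173, 0.0037]
tool_rot: [0.0, 0.652, 0.758, 0.0]
contact_force: [0.3, -0.2, 1.9]
gripper_width: 0.188
grasp_force: 19.4
```

Request:
apply_moves:
  deltas:
    - [1,[0,0,-0.03],0]
    - [1,[0,0,-0.06],0]
    - [1,[0,0,-0.09],0]
    - [1,[0,0,-0.12],0]
    - [1,[0,0,-0.12],0]

```text
t: 20.0
eef_pos: [0.4242, 0.1732, 0.0282]
tool_rot: [0.0, 0.652, 0.758, 0.001]
contact_force: [-0.8, -1.1, -0.5]
gripper_width: 0.185
grasp_force: 19.5
```

```bash
python3 tilt.py
```

```text
20.0 [0.4242 0.1732 0.0282] cam [0.414 0.238 0.171] 0.1853 19.5
120 87 [0.412 0.237 0.035]
140 84 [0.414 0.229 0.032]
160 84 [0.415 0.222 0.034]
180 82 [0.417 0.213 0.033]
200 87 [0.418 0.207 0.043]
220 84 [0.419 0.199 0.04 ]
240 51 [ 0.424  0.16  -0.041]
side 267 284 189 202
```

Request:
apply_moves:
  deltas:
    - [0.84,[0,0,-0.04],0]
    - [0.825,[0,0,-0.08],0]
    - [0.822,[0,0,-0.1],0]
    - [0.82,[0,0,-0.1],0]

```text
t: 20.5
eef_pos: [0.4242, 0.1733, 0.0481]
tool_rot: [0.0, 0.652, 0.758, 0.001]
contact_force: [-0.4, -0.2, -0.7]
gripper_width: 0.185
grasp_force: 19.5
```

```bash
python3 tilt.py
```

```text
20.5 [0.4242 0.1733 0.0481] cam [0.414 0.238 0.191] 0.185 19.5
120 87 [0.412 0.237 0.054]
140 84 [0.414 0.229 0.052]
160 83 [0.415 0.222 0.052]
180 82 [0.417 0.213 0.053]
200 86 [0.418 0.207 0.061]
220 83 [0.419 0.198 0.059]
240 51 [ 0.424  0.161 -0.021]
side 267 284 186 195
```

Request:
apply_moves:
  deltas:
    - [0.812,[0,0,0],0]
    - [0.81,[0,0,0],0]
    - [0.81,[0,0,0],0]

```text
t: 20.9
eef_pos: [0.4235, 0.173, 0.0471]
tool_rot: [-0.0, 0.652, 0.758, -0.0]
contact_force: [-0.1, -0.3, -0.8]
gripper_width: 0.194
grasp_force: 10.2
```

```bash
python3 tilt.py | sed -n '1,3p;7p'
```

```text
20.9 [0.4235 0.173  0.0471] cam [0.414 0.238 0.19 ] 0.1936 10.2
120 85 [0.412 0.237 0.05 ]
140 84 [0.413 0.229 0.051]
220 83 [0.418 0.198 0.058]
```

Request:
apply_moves:
  deltas:
    - [0.808,[0,0,0],0]
    - [0.808,[0,0,0],0]

```text
t: 21.2
eef_pos: [0.4236, 0.173, 0.0473]
tool_rot: [-0.0, 0.652, 0.758, -0.0]
contact_force: [0.8, -0.8, -0.3]
gripper_width: 0.192
grasp_force: 7.6
```

```bash
python3 tilt.py | sed -n '1,3p;7p'
```

```text
21.2 [0.4236 0.173  0.0473] cam [0.414 0.238 0.19 ] 0.1918 7.6
120 67 [0.415 0.237 0.013]
140 67 [0.416 0.227 0.016]
220 76 [0.42  0.194 0.046]
```

Request:
apply_moves:
  deltas:
    - [0.8065,[0,0,0],0]
    - [0.8065,[0,0,0],0]

```text
t: 21.5
eef_pos: [0.4237, 0.173, 0.0473]
tool_rot: [0.0, 0.652, 0.758, 0.0]
contact_force: [-0.5, 0.4, 0.2]
gripper_width: 0.191
grasp_force: 5.6
```

```bash
python3 tilt.py | sed -n '1,3p;7p'
```

```text
21.5 [0.4237 0.173  0.0473] cam [0.414 0.238 0.19 ] 0.1914 5.6
120 67 [0.415 0.237 0.013]
140 67 [0.416 0.227 0.016]
220 76 [0.42  0.194 0.046]
```

At about 7.6 N it rotates in the cap grip until the base rests on the bench, and it stays held. I'll raise slowly at that grip.

Request:
apply_moves:
  deltas:
    - [0.8075,[0,0,-0.015],0]
    - [0.8075,[0,0,-0.03],0]
    - [0.8075,[0,0,-0.045],0]
    - [0.8075,[0,0,-0.06],0]
    - [0.8075,[0,0,-0.075],0]
    - [0.8075,[0,0,-0.09],0]
    - [0.8075,[0,0,-0.1],0]
    - [0.8075,[0,0,-0.1],0]

```text
t: 22.4
eef_pos: [0.4239, 0.1731, 0.0676]
tool_rot: [0.0, 0.652, 0.758, 0.0]
contact_force: [0.2, 0.2, -0.1]
gripper_width: 0.195
grasp_force: 5.8
```

```bash
python3 tilt.py
```

```text
22.4 [0.4239 0.1731 0.0676] cam [0.414 0.238 0.21 ] 0.1949 5.8
120 66 [0.414 0.237 0.031]
140 64 [0.416 0.227 0.028]
160 66 [0.418 0.218 0.036]
180 69 [0.419 0.209 0.046]
200 75 [0.419 0.203 0.062]
220 75 [0.421 0.194 0.064]
240 46 [ 0.426  0.152 -0.024]
side 272 285 175 203
```

Request:
apply_moves:
  deltas:
    - [0.806,[0,0,0],0]
    - [0.806,[0,0,0],0]

```text
t: 22.7
eef_pos: [0.4236, 0.1729, 0.0672]
tool_rot: [-0.0, 0.652, 0.758, -0.0]
contact_force: [-0.3, -0.6, -0.9]
gripper_width: 0.193
grasp_force: 5.1
```

```bash
python3 tilt.py
```

```text
22.7 [0.4236 0.1729 0.0672] cam [0.414 0.238 0.21 ] 0.1926 5.1
120 66 [0.414 0.237 0.03 ]
140 64 [0.416 0.227 0.027]
160 66 [0.417 0.217 0.036]
180 69 [0.419 0.209 0.046]
200 75 [0.419 0.202 0.061]
220 75 [0.42  0.194 0.064]
240 46 [ 0.426  0.152 -0.025]
side 270 285 175 204
```

Request:
apply_moves:
  deltas:
    - [0.805,[0,0,0],0]
    - [0.805,[0,0,0],0]

```text
t: 23.0
eef_pos: [0.4236, 0.173, 0.0673]
tool_rot: [-0.0, 0.652, 0.758, -0.0]
contact_force: [0.3, 0.0, -0.8]
gripper_width: 0.195
grasp_force: 4.4
```

```bash
python3 tilt.py
```

```text
23.0 [0.4236 0.173  0.0673] cam [0.414 0.238 0.21 ] 0.1948 4.4
120 63 [0.414 0.237 0.022]
140 61 [0.416 0.226 0.018]
160 64 [0.418 0.217 0.03 ]
180 68 [0.419 0.209 0.043]
200 74 [0.419 0.202 0.059]
220 74 [0.42  0.193 0.062]
240 48 [ 0.426  0.156 -0.015]
side 271 286 175 206
```

Request:
apply_moves:
  deltas:
    - [0.804,[0,0,0],0]
    - [0.804,[0,0,0],0]

```text
t: 23.3
eef_pos: [0.4237, 0.173, 0.0673]
tool_rot: [0.0, 0.652, 0.758, -0.0]
contact_force: [-0.1, 0.5, -1.6]
gripper_width: 0.197
grasp_force: 3.3
```

```bash
python3 tilt.py
```

```text
23.3 [0.4237 0.173  0.0673] cam [0.414 0.238 0.21 ] 0.1972 3.3
120 63 [0.414 0.237 0.022]
140 61 [0.416 0.226 0.018]
160 64 [0.418 0.217 0.03 ]
180 67 [0.419 0.208 0.041]
200 74 [0.419 0.202 0.059]
220 74 [0.42  0.193 0.062]
240 48 [ 0.426  0.156 -0.015]
side 271 286 175 206
```

Request:
apply_moves:
  deltas:
    - [0.804,[0,0,-0.01],0]
    - [0.804,[0,0,-0.02],0]
    - [0.804,[0,0,-0.03],0]
    - [0.804,[0,0,-0.03],0]

```text
t: 23.8
eef_pos: [0.4239, 0.1731, 0.0736]
tool_rot: [0.0, 0.652, 0.758, 0.0]
contact_force: [-0.1, 0.3, -1.4]
gripper_width: 0.201
grasp_force: 3.3
```

```bash
python3 tilt.py
```

```text
23.8 [0.4239 0.1731 0.0736] cam [0.414 0.238 0.216] 0.2011 3.3
120 63 [0.414 0.237 0.028]
140 61 [0.416 0.227 0.025]
160 63 [0.418 0.217 0.034]
180 67 [0.419 0.208 0.047]
200 74 [0.419 0.202 0.066]
220 74 [0.42  0.193 0.068]
240 48 [ 0.426  0.156 -0.009]
side 271 286 175 205
```

Request:
apply_moves:
  deltas:
    - [0.803,[0,0,0],0]
    - [0.803,[0,0,0],0]
    - [0.808,[0,0,0],0]

```text
t: 24.2
eef_pos: [0.4236, 0.173, 0.0732]
tool_rot: [-0.0, 0.652, 0.758, -0.0]
contact_force: [1.0, 0.4, -0.5]
gripper_width: 0.192
grasp_force: 6.1
```

```bash
python3 tilt.py
```

```text
24.2 [0.4236 0.173  0.0732] cam [0.414 0.238 0.216] 0.1923 6.1
160 47 [ 0.417  0.209 -0.029]
180 56 [0.42  0.202 0.014]
200 64 [0.42  0.196 0.042]
220 70 [0.421 0.191 0.059]
240 64 [0.422 0.176 0.047]
side 274 287 175 214
```

Request:
apply_moves:
  deltas:
    - [0.808,[0,0,-0.018],0]
    - [0.808,[0,0,-0.018],0]
    - [0.803,[0,0,-0.018],0]
    - [0.803,[0,0,-0.018],0]
    - [0.808,[0,0,-0.018],0]

```text
t: 24.8
eef_pos: [0.4236, 0.173, 0.0769]
tool_rot: [-0.0, 0.652, 0.758, -0.0]
contact_force: [-0.5, 0.6, -1.0]
gripper_width: 0.19
grasp_force: 6.0
```

```bash
python3 tilt.py
```

```text
24.8 [0.4236 0.173  0.0769] cam [0.414 0.238 0.22 ] 0.1904 6.0
160 48 [ 0.417  0.21  -0.02 ]
180 56 [0.42  0.202 0.017]
200 64 [0.42  0.197 0.045]
220 70 [0.421 0.191 0.063]
240 63 [0.423 0.175 0.048]
side 274 287 175 214
```

Request:
apply_moves:
  deltas:
    - [0.808,[0,0,0.012],0]
    - [0.808,[0.02,0,0.014],0]
    - [0.808,[0.04,0,0.014],0]
    - [0.808,[0.06,0,0.014],0]
    - [0.808,[0.08,0,0.014],0]
    - [0.808,[0.1,0,0.014],0]
    - [0.808,[0.1,0,0.014],0]

```text
t: 25.6
eef_pos: [0.4205, 0.1937, 0.0742]
tool_rot: [-0.0, 0.651, 0.759, 0.0]
contact_force: [-0.2, 0.3, -0.8]
gripper_width: 0.195
grasp_force: 6.0
```

```bash
python3 tilt.py
```

```text
25.6 [0.4205 0.1937 0.0742] cam [0.411 0.258 0.217] 0.1954 6.0
160 50 [ 0.415  0.232 -0.013]
180 54 [0.416 0.222 0.007]
200 62 [0.417 0.216 0.037]
220 71 [0.418 0.212 0.062]
240 63 [0.42  0.196 0.046]
side 271 285 170 210
```

Request:
apply_moves:
  deltas:
    - [0.81,[0,0,0.015],0]
    - [0.81,[0,0,0.02],0]
    - [0.81,[0.03,0,0.025],0]
    - [0.81,[0.06,0,0.025],0]
    - [0.81,[0.09,0,0.025],0]
    - [0.81,[0.12,0,0.025],0]
    - [0.81,[0.12,0,0.025],0]

```text
t: 26.4
eef_pos: [0.4193, 0.2189, 0.0716]
tool_rot: [0.001, 0.652, 0.759, 0.003]
contact_force: [-1.5, -2.7, 24.8]
gripper_width: 0.192
grasp_force: 11.9
```

```bash
python3 tilt.py
```

```text
26.4 [0.4193 0.2189 0.0716] cam [0.409 0.283 0.214] 0.1917 11.9
200 49 [ 0.416  0.23  -0.013]
220 64 [0.416 0.232 0.043]
240 69 [0.416 0.226 0.058]
side 271 289 170 210
```

Request:
apply_moves:
  deltas:
    - [0.81,[0,0,-0.008],0]
    - [0.81,[0,0,-0.012],0]
    - [0.81,[0,0,-0.012],0]

```text
t: 26.8
eef_pos: [0.4177, 0.2167, 0.072]
tool_rot: [0.0, 0.652, 0.758, 0.001]
contact_force: [-0.9, -0.1, 7.4]
gripper_width: 0.189
grasp_force: 4.1
```

```bash
cat > up.py <<'E'
from h import *
def proj(p,P):
    c=np.linalg.inv(p["T"])@np.r_[P,1]; k=p["intrinsics"]@c[:3]; return (k[:2]/k[2]).round(1)
o=bot.get_obs();x,y,z=o["eef_pos"];print(round(o["t"],2),np.round(o["eef_pos"],4),np.round(o["contact_force"],1),round(o["gripper_width"],3),round(o["grasp_force"],1))
for n in("wrist","side"):
    p=cam(n);u0,v0=proj(p,(x,y,.04)); m=cv2.inRange(cv2.cvtColor(p["color"],cv2.COLOR_RGB2HSV),(15,80,60),(35,255,255))
    r=60 if n=="wrist" else 14; h=130 if n=="wrist" else 30
    s=m[int(v0-h):int(v0+h),int(u0-r):int(u0+r)];N,l,st,c=cv2.connectedComponentsWithStats(cv2.morphologyEx(s,cv2.MORPH_CLOSE,np.ones((7,7) if n=="side" else (25,25))))
    i=1+np.argmax(st[1:,4]);b=st[i];print(n,"mask u",int(u0-r)+b[0],int(u0-r)+b[0]+b[2],"v",int(v0-h)+b[1],int(v0-h)+b[1]+b[3])
    print(" expect base far/near",proj(p,(x,y+.017,0)),proj(p,(x,y-.017,0)),"shoulder",proj(p,(x,y,.079)),"left/right",proj(p,(x-.017,y,.04)),proj(p,(x+.017,y,.04)))
    for q in np.linspace(b[1]+3,b[1]+b[3]-4,4).astype(int): k=np.nonzero(l[q]==i)[0]; print("  row",q+int(v0-h),"mid",k.mean()+int(u0-r))
E
python3 up.py
```

```text
26.8 [0.4177 0.2167 0.072 ] [-0.9 -0.1  7.4] 0.189 4.1
wrist mask u 248 319 v 179 250
 expect base far/near [288.1 196. ] [280.4 244.4] shoulder [284.3 273. ] left/right [253.6 237.4] [314.6 246.1]
  row 182 mid 283.5
  row 203 mid 283.5
  row 224 mid 283.5
  row 246 mid 282.72
side mask u 264 284 v 183 196
 expect base far/near [277.7 210.2] [279. 215.] shoulder [278.5 184.9] left/right [272.1 199. ] [284.7 198.6]
  row 186 mid 276.5
  row 188 mid 276.5
  row 190 mid 273.5
  row 192 mid 273.5
```

Request:
apply_moves:
  deltas:
    - [0.806,[0.02,0,0.01],0]
    - [0.803,[0.035,0,0.01],0]
    - [0.801,[0.035,0,0.01],0]
    - [0.801,[0.035,0,0.005],0]

```text
t: 27.3
eef_pos: [0.4173, 0.2242, 0.0719]
tool_rot: [0.001, 0.652, 0.758, 0.001]
contact_force: [-2.1, -1.6, 11.7]
gripper_width: 0.201
grasp_force: 6.2
```

```bash
python3 up.py
```

```text
27.3 [0.4173 0.2242 0.0719] [-2.1 -1.6 11.7] 0.201 6.2
wrist mask u 249 318 v 191 269
 expect base far/near [287.9 196. ] [280.3 244.4] shoulder [284.3 273.1] left/right [253.5 237.5] [314.6 246.2]
  row 194 mid 282.5
  row 217 mid 283.0
  row 241 mid 281.6111111111111
  row 265 mid 283.0
side mask u 264 283 v 182 194
 expect base far/near [277.2 209.1] [278.6 213.9] shoulder [278.1 184. ] left/right [271.7 198. ] [284.3 197.6]
  row 185 mid 278.5
  row 186 mid 276.0
  row 188 mid 276.0
  row 190 mid 273.0
```

Request:
apply_moves:
  deltas:
    - [0.8,[0,0,-0.005],0]
    - [0.79,[0,0,-0.005],0]
    - [0.77,[0,0,-0.005],0]
    - [0.72,[0,0,-0.005],0]
    - [0.6,[0,0,-0.005],0]
    - [0.4,[0,0,-0.005],0]
    - [0.3,[0,0,-0.005],0]

```text
t: 28.1
eef_pos: [0.4159, 0.2234, 0.0714]
tool_rot: [-0.0, 0.652, 0.758, -0.0]
contact_force: [0.6, 0.0, 0.8]
gripper_width: 0.698
grasp_force: 0.0
```

```bash
python3 up.py
```

```text
28.1 [0.4159 0.2234 0.0714] [0.6 0.  0.8] 0.698 0.0
wrist mask u 250 319 v 190 273
 expect base far/near [288.3 196.2] [280.6 244.7] shoulder [284.3 273.6] left/right [253.6 237.8] [314.8 246.5]
  row 193 mid 284.5
  row 218 mid 285.0
  row 243 mid 284.0
  row 269 mid 285.5
side mask u 263 283 v 183 196
 expect base far/near [276.8 209.3] [278.1 214.1] shoulder [277.6 184.1] left/right [271.2 198.1] [283.8 197.7]
  row 186 mid 276.5
  row 188 mid 276.0
  row 190 mid 272.5
  row 192 mid 272.5
```

The bottle stands free: its mask matches an upright bottle in both views. Now I'll rise and cross back to the holder.

Request:
apply_moves:
  deltas:
    - [0.3,[0,0,-0.05],0]
    - [0.1,[0,0,-0.2],0]
    - [0,[0,0,-0.45],0]
    - [0,[0,0,-0.7],0]
    - [0,[0,0,-0.95],0]
    - [0,[0,0,-1.0],0]
    - [0,[0,0,-1.0],0]

```text
t: 28.9
eef_pos: [0.4169, 0.2241, 0.2738]
tool_rot: [0.001, 0.652, 0.758, 0.002]
contact_force: [-0.1, 0.5, -0.7]
gripper_width: 1.002
grasp_force: 0.0
```

Request:
apply_moves:
  deltas:
    - [0,[0,0,-0.25],0]
    - [0,[0,0,-0.45],0]
    - [0,[0,0,-0.45],0]
    - [0,[0,0,-0.45],0]

```text
t: 29.3
eef_pos: [0.4158, 0.223, 0.3605]
tool_rot: [-0.0, 0.652, 0.758, -0.001]
contact_force: [-0.1, 0.3, -0.0]
gripper_width: 1.0
grasp_force: 0.0
```

Run:
```python
from h import *
o=bot.get_obs();print(o["t"],np.round(o["eef_pos"],3),np.round(o["q"],2))
rows([(.44,.05,.36),(.425,-.13,.36),(.445,-.23,.36)],[.15,.7,1.36])
p=cam("top");print([(np.round(d["point"],3).tolist(),round(d["confidence"],2)) for d in bot.look_for(p,"bottle_mid")][:2])
```

```text
29.3 [0.416 0.223 0.361] [ 0.32  0.13 -1.01  1.79  0.11  1.28 -0.57]
tool y yaw 0.15 q7 -0.57
[-0.873, -0.01, 0.003] 0.0001
[-1.752, -0.219, 0.004] -0.0875
[-2.261, -0.195, 0.004] -0.1925
[]
```

Request:
apply_moves:
  deltas:
    - [0,[-0.87,-0.01,0],0]
    - [0,[-0.87,-0.01,0],0]
    - [0,[-0.87,-0.01,0],0]
    - [0,[-0.87,-0.01,0],0]
    - [0,[-0.87,-0.01,0],0]

```text
t: 29.9
eef_pos: [0.4396, 0.0464, 0.3592]
tool_rot: [-0.001, 0.655, 0.756, -0.002]
contact_force: [-0.1, 0.6, 0.3]
gripper_width: 1.002
grasp_force: 0.0
```

Request:
apply_moves:
  deltas:
    - [0,[-0.88,-0.21,0],0]
    - [0,[-0.88,-0.21,0],0]
    - [0,[-0.88,-0.21,0],0]
    - [0,[-0.88,-0.21,0],0]
    - [0,[-0.88,-0.21,0],0]

```text
t: 30.4
eef_pos: [0.4237, -0.1329, 0.3595]
tool_rot: [-0.002, 0.654, 0.756, -0.001]
contact_force: [-0.3, 0.8, 0.2]
gripper_width: 1.001
grasp_force: 0.0
```

Request:
apply_moves:
  deltas:
    - [0,[-0.25,0.01,0],-0.02]
    - [0,[-0.5,0.03,0],-0.04]
    - [0,[-0.5,0.03,0],-0.19]
    - [0,[-0.5,0.03,0],-0.19]
    - [0,[-0.5,0.03,0],-0.19]
    - [0,[-0.5,0.03,0],-0.19]
    - [0,[-0.5,0.03,0],-0.19]
    - [0,[-0.5,0.03,0],-0.19]
    - [0,[-0.5,0.03,0],-0.19]
    - [0,[-0.5,0.03,0],-0.19]

```text
t: 31.4
eef_pos: [0.4463, -0.2251, 0.3603]
tool_rot: [-0.001, 0.111, 0.994, 0.001]
contact_force: [0.4, 0.3, -1.0]
gripper_width: 1.004
grasp_force: 0.0
```

Run:
```python
from h import *
o=bot.get_obs();print(o["t"],np.round(o["eef_pos"],3),np.round(o["q"],2),np.round(o["tool_rot"],3))
p=cam("wrist");save("w7",p["color"]);im=p["color"];hsv=cv2.cvtColor(im,cv2.COLOR_RGB2HSV)
for n in("holder","lock_cylinder","cylinder_top","holder_mouth"): print(n,[(np.round(d["point"],3).tolist(),round(d["confidence"],2)) for d in bot.look_for(p,n)][:3])
m=cv2.inRange(hsv,(105,120,60),(125,255,255));n,l,s,c=cv2.connectedComponentsWithStats(cv2.morphologyEx(m,cv2.MORPH_CLOSE,np.ones((15,15))))
i=1+np.argmax(s[1:,4]);r=cv2.minAreaRect(np.argwhere(l==i)[:,::-1].astype(np.float32));print("blue",s[i],r)
B=onplane(p,cv2.boxPoints(r),.042);print(B.mean(0).round(4),np.diff(B,axis=0).round(4)[:2].tolist())
m=cv2.inRange(hsv,(15,70,110),(32,255,255));n,l,s,c=cv2.connectedComponentsWithStats(m)
for i in np.argsort(-s[1:,4])[:4]+1: print(s[i],c[i].round(0),onplane(p,c[i],.082).round(3))
for y in (.21,): 
  t=cam("top");print("bottle",[(np.round(d["point"],3).tolist(),round(d["confidence"],2)) for d in bot.look_for(t,"oil_bottle")][:2])
```

```text
31.4 [ 0.446 -0.225  0.36 ] [ 0.96  0.14 -0.68  1.75  0.09  1.29  1.61] [-0.001  0.111  0.994  0.001]
holder [([0.452, -0.223, 0.014], 0.62)]
lock_cylinder [([0.459, -0.219, 0.082], 0.74), ([0.363, -0.228, 0.07], 0.66)]
cylinder_top [([0.461, -0.22, 0.081], 0.8), ([0.366, -0.228, 0.067], 0.6)]
holder_mouth [([0.46, -0.22, 0.014], 0.73)]
blue [ 260  161   58   39 1563] ((288.4999694824219, 179.99998474121094), (56.99999237060547, 37.99999237060547), 0.0)
[ 0.4624 -0.2233  0.042 ] [[-0.0516, 0.0127, 0.0], [0.0172, 0.0758, 0.0]]
[437   9  22  14 143] [451.  14.] [[ 0.312 -0.004  0.082]]
[427   6  12  15  98] [430.  14.] [[ 0.307 -0.026  0.082]]
[279 176  20   6  92] [288. 178.] [[ 0.453 -0.222  0.082]]
[446   0   7   7  36] [449.   2.] [[ 0.3   -0.005  0.082]]
bottle [([0.412, 0.224, 0.068], 0.64)]
```

View pics/w7.png

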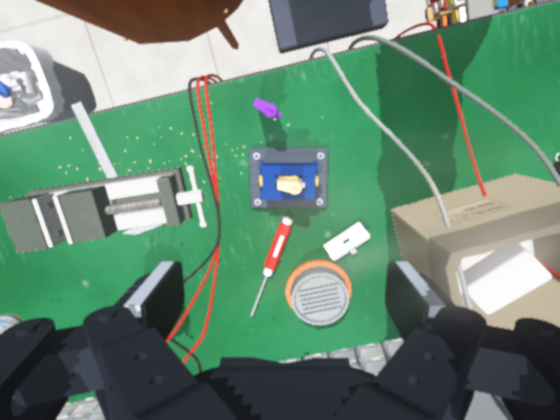

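The wrist view shows the holder foot square to the image, corners (251,149) and (328,207). The brass cylinder's top is at (290,184), the purple one at (266,107), and the holder's long way runs along the image columns, so the tool yaw fits.

Run:
```python
from h import *
p=cam("wrist");im=p["color"]
F=onplane(p,[(251,149),(327,149),(328,206),(251,208)],.012);print(F.round(3).tolist(),F.mean(0).round(4))
e=F[1]-F[0];print("yaw",np.arctan2(e[1],e[0]).round(3))
hsv=cv2.cvtColor(im,cv2.COLOR_RGB2HSV)[160:205,265:320];m=cv2.inRange(hsv,(12,40,120),(34,255,255));v,u=np.nonzero(m);
n,l,s,c=cv2.connectedComponentsWithStats(m);print([(s[i]+[265,160,0,0,0]).tolist() for i in range(1,n) if s[i,4]>8])
print(onplane(p,[(290,184),(290,180),(290,188)],.082).round(4).tolist())
c=onplane(p,[(290,184)],.082)[0]; rows([(.459,-.2205,.16)],[1.348])
```

```text
[[0.412, -0.269, 0.012], [0.436, -0.162, 0.012], [0.52, -0.177, 0.012], [0.497, -0.291, 0.012]] [ 0.466  -0.2249  0.012 ]
yaw 1.345
[[278, 175, 24, 13, 157], [317, 175, 3, 11, 31], [282, 186, 22, 8, 60]]
[[0.461, -0.2237, 0.082], [0.4559, -0.2226, 0.082], [0.466, -0.2249, 0.082]]
tool y yaw 1.344 q7 1.61
[-0.056, 0.046, 1.007] -0.0006
```

Request:
apply_moves:
  deltas:
    - [0,[-0.08,0.03,0.25],0]
    - [0,[-0.08,0.03,0.5],0]
    - [0,[-0.08,0.03,0.75],0]
    - [0,[-0.08,0.03,0.95],0]
    - [0,[-0.08,0.03,1.0],0]
    - [0,[-0.08,0.03,1.0],0]
    - [0,[-0.08,0.03,1.0],0]

```text
t: 32.5
eef_pos: [0.4645, -0.2253, 0.1635]
tool_rot: [0.001, 0.113, 0.994, -0.0]
contact_force: [-0.4, 0.7, 0.3]
gripper_width: 0.998
grasp_force: 0.0
```

```bash
cat > cyl.py <<'E'
from h import *
o=bot.get_obs();print(round(o["t"],2),np.round(o["eef_pos"],4),np.round(o["contact_force"],1),np.round(o["torque"],2),round(o["gripper_width"],3),round(o["grasp_force"],1))
p=cam("wrist");hsv=cv2.cvtColor(p["color"],cv2.COLOR_RGB2HSV)
for n in("cylinder_top","holder"): print(n,[(np.round(d["point"],3).tolist(),round(d["confidence"],2)) for d in bot.look_for(p,n)][:2])
m=cv2.inRange(hsv,(105,120,50),(125,255,255));m=cv2.morphologyEx(m,cv2.MORPH_CLOSE,np.ones((9,9)));n,l,s,c=cv2.connectedComponentsWithStats(m);i=1+np.argmax(s[1:,4]);print("blue",s[i])
m=cv2.inRange(hsv,(12,40,100),(34,255,255));x,y,w,h,_=s[i];k=np.zeros_like(m);k[max(0,y-60):y+h+60,x:x+w]=255
n,l,s,c=cv2.connectedComponentsWithStats(m&k)
for i in np.argsort(-s[1:,4])[:3]+1: print("brass",s[i],onplane(p,c[i],.082).round(4).tolist(), onplane(p,[(s[i][0],s[i][1]+s[i][3]-8),(s[i][0]+s[i][2],s[i][1]+s[i][3]-8)],.082).round(4).tolist())
E
python3 cyl.py
```

```text
32.5 [ 0.4645 -0.2253  0.1635] [-0.4  0.7  0.3] [ 0.01 -0.02  0.  ] 0.998 0.0
cylinder_top [([0.367, -0.231, 0.067], 0.77)]
holder [([0.45, -0.224, 0.01], 0.79)]
blue [ 239  165   97   67 3755]
brass [266 192  45  37 667] [[0.4548, -0.2209, 0.082]] [[0.4643, -0.2391, 0.082], [0.4713, -0.2086, 0.082]]
brass [239 190   3  20  53] [[0.4459, -0.2529, 0.082]] [[0.447, -0.2538, 0.082], [0.4475, -0.2518, 0.082]]
brass [333 191   3  19  46] [[0.4605, -0.1901, 0.082]] [[0.4614, -0.1911, 0.082], [0.4619, -0.1891, 0.082]]
```

Request:
apply_moves:
  deltas:
    - [0.2,[0,0.01,0.15],0]
    - [0.3,[0,0.01,0.3],0]
    - [0.3,[0,0.01,0.4],0]
    - [0.3,[0,0.01,0.45],0]
    - [0.3,[0,0.01,0.478],0]
    - [0.3,[0,0.01,0.478],0]
    - [0.3,[0,0.01,0.478],0]

```text
t: 33.35
eef_pos: [0.4643, -0.2232, 0.067]
tool_rot: [0.001, 0.113, 0.994, -0.0]
contact_force: [0.5, -1.0, -0.2]
gripper_width: 0.696
grasp_force: 0.0
```

```bash
python3 cyl.py
python3 - <<'E'
from h import *
def proj(p,P):
    c=np.linalg.inv(p["T"])@np.r_[P,1]; k=p["intrinsics"]@c[:3]; return (k[:2]/k[2]).round(1).tolist()
p=cam("wrist");o=bot.get_obs();M=rot(o["tool_rot"]);t=np.array(o["eef_pos"]);t[2]=.082
for dx in(-.0085,.0085): print([proj(p,t+M[:,0]*dx+M[:,1]*dy) for dy in(-.0155,.0155)])
E
```

```text
33.35 [ 0.4643 -0.2232  0.067 ] [ 0.5 -1.  -0.2] [ 0.05 -0.03  0.03] 0.696 0.0
cylinder_top [([0.462, -0.218, 0.078], 0.7), ([0.364, -0.227, 0.072], 0.63)]
holder [([0.444, -0.219, 0.016], 0.77)]
blue [ 213  189  144  102 7554]
brass [ 252  231   70   45 1728] [[0.4503, -0.2205, 0.082]] [[0.4547, -0.2353, 0.082], [0.4612, -0.2072, 0.082]]
brass [262 290  61  13 113] [[0.4708, -0.2233, 0.082]] [[0.4677, -0.2343, 0.082], [0.4734, -0.2092, 0.082]]
brass [293 284  21   5  53] [[0.4673, -0.2164, 0.082]] [[0.4643, -0.2201, 0.082], [0.4662, -0.2116, 0.082]]
[[248.9, 300.7], [322.3, 300.8]]
[[247.8, 263.5], [323.6, 263.6]]
```

The cylinder's top (u 252–323, v down to 303) matches the expected rectangle under the tool. Closing now.

Request:
apply_moves:
  deltas:
    - [0.55,[0,0,0],0]
    - [0.62,[0,0,0],0]
    - [0.64,[0,0,0],0]
    - [0.645,[0,0,0],0]
    - [0.645,[0,0,0],0]
  squeeze: 20

```text
t: 34.05
eef_pos: [0.4637, -0.2229, 0.0661]
tool_rot: [0.0, 0.113, 0.994, 0.0]
contact_force: [-0.5, 0.7, 4.4]
gripper_width: 0.356
grasp_force: 12.1
```

```bash
python3 cyl.py
```

```text
34.05 [ 0.4637 -0.2229  0.0661] [-0.5  0.7  4.4] [ 0.22  0.08 -0.01] 0.356 12.1
cylinder_top [([0.464, -0.22, 0.079], 0.95), ([0.367, -0.23, 0.068], 0.7)]
holder [([0.442, -0.214, 0.01], 0.61)]
blue [ 212  190  145   75 6469]
brass [ 235  233   97   74 2786] [[0.455, -0.2223, 0.082]] [[0.466, -0.2452, 0.082], [0.4751, -0.2055, 0.082]]
brass [212 230   3  28  56] [[0.4406, -0.2477, 0.082]] [[0.4426, -0.2485, 0.082], [0.4429, -0.2473, 0.082]]
brass [292 286  21   5  51] [[0.4675, -0.2167, 0.082]] [[0.4641, -0.2203, 0.082], [0.4661, -0.2118, 0.082]]
```

Request:
apply_moves:
  deltas:
    - [0.645,[0,0.008,0],0]
    - [0.645,[0,0.016,-0.003],0]
    - [0.645,[0,0.022,-0.006],0]

```text
t: 34.5
eef_pos: [0.4633, -0.2201, 0.0665]
tool_rot: [-0.001, 0.114, 0.994, -0.001]
contact_force: [0.3, -4.0, -8.0]
gripper_width: 0.357
grasp_force: 11.7
```

```bash
python3 cyl.py
```

```text
34.5 [ 0.4633 -0.2201  0.0665] [ 0.3 -4.  -8. ] [-1.19  0.04 -0.  ] 0.357 11.7
cylinder_top [([0.37, -0.227, 0.067], 0.96), ([0.464, -0.217, 0.079], 0.8)]
holder [([0.444, -0.219, 0.009], 0.68)]
blue [ 209  192  143   77 6184]
brass [ 233  234   99   72 2781] [[0.455, -0.2198, 0.082]] [[0.4651, -0.2433, 0.082], [0.4744, -0.2027, 0.082]]
brass [292 286  21   5  52] [[0.467, -0.214, 0.082]] [[0.4639, -0.2176, 0.082], [0.4659, -0.2091, 0.082]]
brass [209 231   3  28  43] [[0.441, -0.2466, 0.082]] [[0.4425, -0.2472, 0.082], [0.4428, -0.246, 0.082]]
```

Request:
apply_moves:
  deltas:
    - [0.645,[0,-0.012,-0.002],0]
    - [0.645,[0,-0.024,-0.004],0]
    - [0.645,[0,-0.036,-0.006],0]
    - [0.645,[0,-0.044,-0.008],0]

```text
t: 35.05
eef_pos: [0.4609, -0.2266, 0.0676]
tool_rot: [-0.002, 0.113, 0.994, 0.001]
contact_force: [-0.0, -0.1, -14.7]
gripper_width: 0.36
grasp_force: 11.6
```

```bash
python3 cyl.py
```

```text
35.05 [ 0.4609 -0.2266  0.0676] [ -0.   -0.1 -14.7] [-0.   -0.01  0.04] 0.36 11.6
cylinder_top [([0.363, -0.228, 0.066], 0.8), ([0.46, -0.222, 0.08], 0.71)]
holder [([0.441, -0.222, 0.013], 0.92)]
blue [ 212  190  144   75 6498]
brass [ 237  233   95   74 2867] [[0.4525, -0.2256, 0.082]] [[0.4642, -0.2486, 0.082], [0.4732, -0.2093, 0.082]]
brass [212 230   3  28  62] [[0.4383, -0.2519, 0.082]] [[0.4404, -0.2528, 0.082], [0.4407, -0.2516, 0.082]]
brass [292 286  21   5  58] [[0.4653, -0.2205, 0.082]] [[0.4621, -0.2242, 0.082], [0.4641, -0.2156, 0.082]]
```

The wrist force of -14.7 N and the block moving along with the tool show that the holder was being carried. I'll set it down at once.

Request:
apply_moves:
  deltas:
    - [0.645,[0,0.005,0.005],0]
    - [0.645,[0,0.01,0.01],0]
    - [0.645,[0,0.022,0.012],0]
    - [0.645,[0,0.022,0.012],0]

```text
t: 35.6
eef_pos: [0.4642, -0.2247, 0.0674]
tool_rot: [0.001, 0.113, 0.994, -0.001]
contact_force: [-1.6, -5.4, -2.2]
gripper_width: 0.359
grasp_force: 12.5
```

```bash
python3 cyl.py
```

```text
35.6 [ 0.4642 -0.2247  0.0674] [-1.6 -5.4 -2.2] [-1.31  0.58 -0.05] 0.359 12.5
cylinder_top [([0.365, -0.228, 0.067], 0.97), ([0.464, -0.222, 0.077], 0.93)]
holder [([0.441, -0.224, 0.01], 0.81)]
blue [ 206  187  144   86 6581]
brass [ 236  229   96   80 3064] [[0.4552, -0.2243, 0.082]] [[0.4681, -0.2472, 0.082], [0.4772, -0.2075, 0.082]]
brass [206 226   3  28  67] [[0.4394, -0.2517, 0.082]] [[0.4413, -0.2526, 0.082], [0.4416, -0.2514, 0.082]]
brass [342 262   8   9  56] [[0.4625, -0.199, 0.082]] [[0.461, -0.2002, 0.082], [0.4617, -0.197, 0.082]]
```

Request:
apply_moves:
  deltas:
    - [0.645,[0,-0.01,0.006],0]
    - [0.645,[0,-0.025,0.006],0]
    - [0.645,[0,-0.04,0.006],0]
    - [0.645,[0,-0.04,0.006],0]

```text
t: 36.15
eef_pos: [0.4645, -0.2291, 0.0669]
tool_rot: [0.002, 0.112, 0.994, 0.001]
contact_force: [-0.1, 3.6, 5.9]
gripper_width: 0.356
grasp_force: 13.4
```

```bash
python3 cyl.py|head -4
```

```text
36.15 [ 0.4645 -0.2291  0.0669] [-0.1  3.6  5.9] [ 0.92  0.08 -0.04] 0.356 13.4
cylinder_top [([0.463, -0.227, 0.08], 0.96), ([0.365, -0.231, 0.065], 0.94)]
holder [([0.44, -0.22, 0.011], 0.65)]
blue [ 214  185  144   78 6657]
```

Request:
apply_moves:
  deltas:
    - [0.645,[0,0.015,0],0]
    - [0.645,[0,0.03,0],0]
    - [0.645,[0,0.045,0],0]
    - [0.645,[0,0.05,0],0]

```text
t: 36.7
eef_pos: [0.4652, -0.2242, 0.0668]
tool_rot: [0.002, 0.114, 0.994, -0.002]
contact_force: [-3.2, -9.9, 5.0]
gripper_width: 0.358
grasp_force: 13.8
```

```bash
python3 cyl.py|head -4
```

```text
36.7 [ 0.4652 -0.2242  0.0668] [-3.2 -9.9  5. ] [-2.54  0.71  0.02] 0.358 13.8
cylinder_top [([0.464, -0.222, 0.074], 0.69), ([0.365, -0.227, 0.07], 0.6)]
holder [([0.441, -0.224, 0.015], 0.75)]
blue [ 205  186  144   89 6679]
```

Request:
apply_moves:
  deltas:
    - [0.645,[0,-0.02,-0.004],0]
    - [0.645,[0,-0.045,-0.01],0]
    - [0.645,[0,-0.07,-0.014],0]
    - [0.645,[0,-0.075,-0.012],0]

```text
t: 37.25
eef_pos: [0.4607, -0.2352, 0.0674]
tool_rot: [0.0, 0.113, 0.994, 0.001]
contact_force: [0.8, 3.7, -2.0]
gripper_width: 0.357
grasp_force: 12.6
```

Request:
apply_moves:
  deltas:
    - [0.645,[0,0.02,-0.003],0]
    - [0.645,[0,0.045,-0.006],0]
    - [0.645,[0,0.07,-0.008],0]
    - [0.645,[0,0.07,-0.006],0]

```text
t: 37.65
eef_pos: [0.4633, -0.2201, 0.0682]
tool_rot: [-0.001, 0.112, 0.994, 0.001]
contact_force: [0.4, 0.6, -11.3]
gripper_width: 0.355
grasp_force: 11.7
```

```bash
python3 cyl.py|head -4
```

```text
37.65 [ 0.4633 -0.2201  0.0682] [  0.4   0.6 -11.3] [ 0.27 -0.    0.05] 0.355 11.7
cylinder_top [([0.462, -0.218, 0.079], 0.85), ([0.364, -0.227, 0.069], 0.78)]
holder [([0.441, -0.215, 0.013], 0.86)]
blue [ 213  187  143   76 6419]
```

Request:
apply_moves:
  deltas:
    - [0.645,[0,-0.01,0.01],0]
    - [0.645,[0,-0.03,0.012],0]
    - [0.645,[0,-0.05,0.01],0]
    - [0.645,[0,-0.06,0.01],0]
    - [0.645,[0,-0.03,0.008],0]
    - [0.645,[0,0,0.006],0]
    - [0.645,[0,0.02,0.006],0]
    - [0.645,[0,0.02,0.006],0]

```text
t: 38.6
eef_pos: [0.4658, -0.2231, 0.0695]
tool_rot: [0.002, 0.114, 0.993, -0.003]
contact_force: [-0.8, -8.7, 6.6]
gripper_width: 0.356
grasp_force: 13.0
```

```bash
python3 cyl.py|sed -n '1p;4p'
```

```text
38.6 [ 0.4658 -0.2231  0.0695] [-0.8 -8.7  6.6] [-2.32  0.36 -0.01] 0.356 13.0
blue [ 205  182  143   91 6760]
```

Request:
apply_moves:
  deltas:
    - [0.645,[0,-0.03,-0.002],0]
    - [0.645,[0,-0.055,-0.004],0]
    - [0.645,[0,-0.07,-0.003],0]

```text
t: 39.05
eef_pos: [0.4637, -0.2297, 0.0692]
tool_rot: [0.002, 0.112, 0.994, 0.001]
contact_force: [1.6, 9.1, 8.0]
gripper_width: 0.36
grasp_force: 12.9
```

```bash
python3 cyl.py|sed -n '1p;4p'
```

```text
39.05 [ 0.4637 -0.2297  0.0692] [1.6 9.1 8. ] [ 2.47 -0.66 -0.06] 0.36 12.9
blue [ 218  184  142   77 6504]
```

Rocking works with the holder staying put (block at 205↔218 px, matching the tool travel), and the cylinder is up about 3 mm. I'll go on with small lifts per swing.

Request:
apply_moves:
  deltas:
    - [0.645,[0,0.03,-0.004],0]
    - [0.645,[0,0.06,-0.007],0]
    - [0.645,[0,0.08,-0.007],0]
    - [0.645,[0,0.08,-0.005],0]
    - [0.645,[0,0.05,-0.008],0]
    - [0.645,[0,0.02,-0.011],0]
    - [0.645,[0,0,-0.011],0]
    - [0.645,[0,0,-0.009],0]

```text
t: 40.0
eef_pos: [0.4631, -0.2285, 0.0705]
tool_rot: [0.001, 0.112, 0.994, 0.002]
contact_force: [2.3, 8.3, 8.7]
gripper_width: 0.355
grasp_force: 12.6
```

```bash
python3 cyl.py|sed -n '1p;4p'
```

```text
40.0 [ 0.4631 -0.2285  0.0705] [2.3 8.3 8.7] [ 2.13 -0.43 -0.01] 0.355 12.6
blue [ 220  184  142   77 6327]
```

Request:
apply_moves:
  deltas:
    - [0.645,[0,0.03,-0.003],0]
    - [0.645,[0,0.06,-0.006],0]
    - [0.645,[0,0.08,-0.006],0]
    - [0.645,[0,0.08,-0.004],0]
    - [0.645,[0,0.05,-0.007],0]
    - [0.645,[0,0.02,-0.01],0]
    - [0.645,[0,0,-0.01],0]
    - [0.645,[0,0,-0.008],0]

```text
t: 40.95
eef_pos: [0.463, -0.2286, 0.072]
tool_rot: [0.001, 0.112, 0.994, 0.002]
contact_force: [1.4, 7.5, 8.4]
gripper_width: 0.357
grasp_force: 11.6
```

```bash
python3 cyl.py|sed -n '1p;4,5p'
```

```text
40.95 [ 0.463  -0.2286  0.072 ] [1.4 7.5 8.4] [ 1.99 -0.37  0.06] 0.357 11.6
blue [ 221  184  141   76 6105]
brass [ 238  225   94   80 3003] [[0.4543, -0.2266, 0.082]] [[0.4677, -0.2512, 0.082], [0.4769, -0.211, 0.082]]
```

Request:
apply_moves:
  deltas:
    - [0.645,[0,0.03,-0.005],0]
    - [0.645,[0,0.06,-0.01],0]
    - [0.645,[0,0.08,-0.01],0]
    - [0.645,[0,0.08,-0.008],0]
    - [0.645,[0,0.05,-0.012],0]
    - [0.645,[0,0.02,-0.017],0]
    - [0.645,[0,0,-0.017],0]
    - [0.645,[0,0,-0.014],0]

```text
t: 41.9
eef_pos: [0.4631, -0.2291, 0.075]
tool_rot: [0.001, 0.112, 0.994, 0.002]
contact_force: [0.3, 6.5, 7.1]
gripper_width: 0.358
grasp_force: 10.3
```

```bash
python3 cyl.py|sed -n '1p;4,5p'
```

```text
41.9 [ 0.4631 -0.2291  0.075 ] [0.3 6.5 7.1] [ 1.74 -0.36  0.02] 0.358 10.3
blue [ 223  183  139   77 6200]
brass [ 242  223   90   77 2833] [[0.4544, -0.2264, 0.082]] [[0.4673, -0.2501, 0.082], [0.4763, -0.2109, 0.082]]
```

Request:
apply_moves:
  deltas:
    - [0.645,[0,0.03,-0.005],0]
    - [0.645,[0,0.06,-0.01],0]
    - [0.645,[0,0.08,-0.01],0]
    - [0.645,[0,0.08,-0.008],0]

```text
t: 42.45
eef_pos: [0.4652, -0.2189, 0.0769]
tool_rot: [0.001, 0.114, 0.994, -0.002]
contact_force: [-1.4, -5.2, 8.5]
gripper_width: 0.355
grasp_force: 8.9
```

```bash
python3 cyl.py|sed -n '1p;4,5p'
```

```text
42.45 [ 0.4652 -0.2189  0.0769] [-1.4 -5.2  8.5] [-1.41  0.39  0.05] 0.355 8.9
blue [ 206  183  137   89 6000]
brass [ 237  223   95   81 2642] [[0.4586, -0.2201, 0.082]] [[0.4718, -0.2431, 0.082], [0.4815, -0.201, 0.082]]
```

```bash
cat > side.py <<'E'
from h import *
def proj(p,P):
    c=np.linalg.inv(p["T"])@np.r_[P,1]; k=p["intrinsics"]@c[:3]; return (k[:2]/k[2]).round(1).tolist()
p=cam("side");o=bot.get_obs();x,y,z=o["eef_pos"]
print("tcp z",z.round(4) if hasattr(z,'round') else z)
for h in(.042,.055,.082,.092,.102): print(h,proj(p,(x,y,h)),end=" ")
print("foot px",proj(p,(.466,-.225,.0)))
m=cv2.inRange(cv2.cvtColor(p["color"],cv2.COLOR_RGB2HSV),(14,70,90),(32,255,255));m[:,:305]=0;m[:,360]=0;m[:,360:]=0;m[:240]=0;m[315:]=0
n,l,s,c=cv2.connectedComponentsWithStats(m)
for i in range(1,n):
    if s[i,4]>8: print("brass",s[i].tolist())
b=cv2.inRange(cv2.cvtColor(p["color"],cv2.COLOR_RGB2HSV),(105,120,40),(125,255,255));b[:,:300]=0;b[:,370:]=0;b[:270]=0;b[340:]=0
v,u=np.nonzero(b);print("blue u",u.min(),u.max(),"v",v.min(),v.max())
print([(np.round(d["point"],3).tolist(),round(d["confidence"],2)) for d in bot.look_for(p,"cylinder_top")][:3])
E
python3 side.py
python3 - <<'E'
import cv2,numpy as np
im=cv2.imread("pics/side0.png");h=cv2.cvtColor(im,cv2.COLOR_BGR2HSV)
m=cv2.inRange(h,(14,70,90),(32,255,255));m[:,:305]=0;m[:,360:]=0;m[:240]=0;m[315:]=0
n,l,s,c=cv2.connectedComponentsWithStats(m);print("start",[s[i].tolist() for i in range(1,n) if s[i,4]>8])
b=cv2.inRange(h,(105,120,40),(125,255,255));b[:,:300]=0;b[:,370:]=0;b[:270]=0;b[340:]=0
v,u=np.nonzero(b);print("blue u",u.min(),u.max(),"v",v.min(),v.max())
E
```

```text
tcp z 0.0769
0.042 [332.1, 285.6] 0.055 [332.5, 279.2] 0.082 [333.3, 265.6] 0.092 [333.7, 260.5] 0.102 [334.0, 255.4] foot px [332.0, 307.7]
brass [326, 274, 11, 19, 167]
brass [326, 301, 11, 9, 54]
blue u 315 346 v 276 315
[([0.46, -0.233, 0.059], 0.64), ([0.364, -0.236, 0.042], 0.64)]
start [[327, 261, 12, 32, 301], [327, 301, 10, 8, 47]]
blue u 316 347 v 275 315
```

Run:
```python
from h import *
p=cam("wrist")
for n in("cylinder_top","cylinder_mid","lock_cylinder"): print(n,[(np.round(d["point"],3).tolist(),round(d["confidence"],2)) for d in bot.look_for(p,n)][:3])
im=p["color"]
for c in(276,288,300): print(c,[tuple(int(a) for a in im[r,c]) for r in range(216,316,6)])
```

```text
cylinder_top [([0.365, -0.229, 0.069], 0.97), ([0.462, -0.214, 0.077], 0.58)]
cylinder_mid [([0.458, -0.22, 0.084], 0.8), ([0.365, -0.227, 0.064], 0.77), ([0.441, -0.222, 0.01], 0.27)]
lock_cylinder [([0.454, -0.217, 0.081], 0.73), ([0.364, -0.227, 0.067], 0.73)]
276 [(115, 139, 222), (152, 143, 157), (254, 251, 220), (255, 255, 244), (254, 250, 213), (254, 250, 211), (254, 249, 209), (254, 251, 215), (255, 255, 252), (255, 255, 252), (255, 255, 251), (255, 255, 251), (175, 184, 122), (152, 159, 105), (144, 194, 133), (206, 200, 193), (217, 212, 209)]
288 [(122, 142, 222), (157, 147, 158), (255, 253, 226), (254, 250, 216), (254, 250, 215), (254, 251, 215), (254, 251, 214), (254, 251, 215), (255, 255, 251), (255, 255, 237), (255, 255, 248), (255, 255, 247), (255, 254, 232), (151, 165, 107), (122, 142, 91), (106, 138, 91), (156, 159, 142)]
300 [(122, 142, 221), (156, 145, 156), (250, 239, 193), (250, 240, 192), (253, 247, 205), (254, 250, 211), (254, 251, 215), (255, 254, 231), (255, 255, 241), (255, 255, 250), (255, 254, 233), (255, 255, 250), (255, 255, 249), (167, 182, 122), (118, 154, 102), (105, 148, 98), (93, 142, 92)]
```

The top face now ends at row 290 rather than 300, so the pads have crept up the cylinder by about 6–7 mm, while the cylinder itself rose about 4 mm. I'll recentre, regrip lower and squeeze harder than the plungers do.

Request:
apply_moves:
  deltas:
    - [0.645,[0,-0.02,0],0]
    - [0.645,[0,-0.04,0],0]
    - [0.6,[0,-0.04,0],0]
    - [0.58,[0,-0.04,0.015],0]
    - [0.58,[0,-0.04,0.035],0]
    - [0.58,[0,-0.04,0.035],0]
    - [0.62,[0,-0.04,0.035],0]
    - [0.66,[0,-0.04,0.035],0]
    - [0.68,[0,-0.04,0.035],0]
    - [0.68,[0,-0.04,0.035],0]
  squeeze: 24

```text
t: 43.9
eef_pos: [0.4631, -0.2235, 0.0689]
tool_rot: [-0.0, 0.113, 0.994, 0.0]
contact_force: [-0.1, 2.8, -0.9]
gripper_width: 0.351
grasp_force: 23.7
```

```bash
cat > st.py <<'E'
from h import *
o=bot.get_obs();p=cam("wrist");g=p["color"].astype(int)
hsv=cv2.cvtColor(p["color"],cv2.COLOR_RGB2HSV);m=cv2.inRange(hsv,(105,120,50),(125,255,255));m=cv2.morphologyEx(m,cv2.MORPH_CLOSE,np.ones((9,9)));n,l,s,c=cv2.connectedComponentsWithStats(m);i=1+np.argmax(s[1:,4]);b=s[i]
x0=(b[0]-212)*.0005+0
e=[]
for col in(280,288,296):
    r=g[225:320,col,0]; k=np.nonzero(r>215)[0]; j=k[0]
    while j+1<len(r) and r[j+1]>205: j+=1
    w=[q for q in range(len(r)) if g[225+q,col,2]>228 and q>15]
    e.append((225+(w[0] if w else 0),225+j))
print(round(o["t"],2),np.round(o["eef_pos"],4),"F",np.round(o["contact_force"],1),"grip",round(o["grasp_force"],1),round(o["gripper_width"],3),"blue",b[:4],"topface rows",e)
E
python3 st.py
```

```text
43.9 [ 0.4631 -0.2235  0.0689] F [-0.1  2.8 -0.9] grip 23.7 0.351 blue [212 187 143  78] topface rows [(241, np.int64(297)), (270, np.int64(299)), (269, np.int64(303))]
```

Request:
apply_moves:
  deltas:
    - [0.68,[0,0.03,0.002],0]
    - [0.68,[0,0.05,-0.002],0]
    - [0.68,[0,0.05,0],0]
    - [0.68,[0,0.01,-0.006],0]
    - [0.68,[0,-0.03,-0.012],0]
    - [0.68,[0,-0.05,-0.012],0]
    - [0.68,[0,-0.05,-0.01],0]

```text
t: 44.65
eef_pos: [0.4596, -0.2349, 0.0701]
tool_rot: [-0.001, 0.114, 0.993, -0.0]
contact_force: [-1.6, -1.9, -11.3]
gripper_width: 0.351
grasp_force: 25.0
```

```bash
python3 st.py
```

```text
44.65 [ 0.4596 -0.2349  0.0701] F [ -1.6  -1.9 -11.3] grip 25.0 0.351 blue [209 187 142  83] topface rows [(241, np.int64(297)), (270, np.int64(299)), (269, np.int64(303))]
```

Request:
apply_moves:
  deltas:
    - [0.68,[0,0.03,-0.006],0]
    - [0.68,[0,0.07,-0.012],0]
    - [0.68,[0,0.1,-0.012],0]
    - [0.68,[0,0.1,-0.01],0]

```text
t: 45.1
eef_pos: [0.4663, -0.2118, 0.0731]
tool_rot: [0.0, 0.111, 0.994, 0.001]
contact_force: [0.3, 0.8, -13.7]
gripper_width: 0.352
grasp_force: 24.9
```

```bash
python3 st.py
```

```text
45.1 [ 0.4663 -0.2118  0.0731] F [  0.3   0.8 -13.7] grip 24.9 0.352 blue [211 187 142  78] topface rows [(241, np.int64(297)), (268, np.int64(299)), (267, np.int64(303))]
```

The holder is being carried again. I'll bring it straight back to its place and set it down.

Request:
apply_moves:
  deltas:
    - [0.68,[0,-0.03,0.002],0]
    - [0.68,[0,-0.055,0.005],0]
    - [0.68,[0,-0.056,0.012],0]
    - [0.68,[0,-0.056,0.02],0]
    - [0.68,[0,-0.056,0.024],0]
    - [0.68,[0,-0.056,0.024],0]

```text
t: 45.75
eef_pos: [0.4647, -0.2264, 0.0698]
tool_rot: [0.002, 0.113, 0.994, -0.001]
contact_force: [-0.9, -2.2, 4.0]
gripper_width: 0.351
grasp_force: 26.2
```

```bash
python3 st.py; python3 side.py | grep blue
```

```text
45.75 [ 0.4647 -0.2264  0.0698] F [-0.9 -2.2  4. ] grip 26.2 0.351 blue [209 184 142  85] topface rows [(241, np.int64(297)), (270, np.int64(300)), (269, np.int64(303))]
blue u 315 347 v 277 317
```

Request:
apply_moves:
  deltas:
    - [0.68,[0,0.02,0],0]
    - [0.68,[0,0.04,-0.001],0]
    - [0.68,[0,0.045,-0.001],0]
    - [0.68,[0,-0.02,-0.003],0]
    - [0.68,[0,-0.05,-0.003],0]
    - [0.68,[0,-0.06,-0.003],0]
    - [0.68,[0,0.01,-0.005],0]
    - [0.68,[0,0.04,-0.005],0]
    - [0.68,[0,0.045,-0.005],0]
    - [0.68,[0,-0.02,-0.007],0]
    - [0.68,[0,-0.05,-0.007],0]
    - [0.68,[0,-0.06,-0.007],0]

```text
t: 47.1
eef_pos: [0.4628, -0.233, 0.0704]
tool_rot: [0.002, 0.112, 0.994, 0.003]
contact_force: [3.5, 12.7, 5.6]
gripper_width: 0.352
grasp_force: 25.9
```

```bash
python3 st.py
```

```text
47.1 [ 0.4628 -0.233   0.0704] F [ 3.5 12.7  5.6] grip 25.9 0.352 blue [220 186 143  75] topface rows [(267, np.int64(295)), (241, np.int64(298)), (267, np.int64(302))]
```

Request:
apply_moves:
  deltas:
    - [0.68,[0,0.06,-0.003],0]
    - [0.68,[0,0.1,-0.004],0]
    - [0.68,[0,0.105,-0.004],0]
    - [0.68,[0,0.04,-0.007],0]
    - [0.68,[0,0.005,-0.007],0]
    - [0.68,[0,0,-0.007],0]
    - [0.68,[0,0.06,-0.01],0]
    - [0.68,[0,0.1,-0.01],0]
    - [0.68,[0,0.105,-0.01],0]
    - [0.68,[0,0.04,-0.013],0]
    - [0.68,[0,0.005,-0.013],0]
    - [0.68,[0,0,-0.013],0]

```text
t: 48.35
eef_pos: [0.4623, -0.2331, 0.0727]
tool_rot: [0.002, 0.112, 0.994, 0.003]
contact_force: [2.0, 12.1, 5.7]
gripper_width: 0.35
grasp_force: 25.1
```

```bash
python3 st.py
```

```text
48.35 [ 0.4623 -0.2331  0.0727] F [ 2.  12.1  5.7] grip 25.1 0.35 blue [222 186 140  74] topface rows [(264, np.int64(293)), (241, np.int64(296)), (265, np.int64(299))]
```

Request:
apply_moves:
  deltas:
    - [0.68,[0,0.06,-0.004],0]
    - [0.68,[0,0.1,-0.006],0]
    - [0.68,[0,0.105,-0.006],0]
    - [0.68,[0,0.04,-0.01],0]
    - [0.68,[0,0.005,-0.012],0]
    - [0.68,[0,0,-0.012],0]
    - [0.68,[0,0.06,-0.016],0]
    - [0.68,[0,0.1,-0.018],0]
    - [0.68,[0,0.105,-0.018],0]
    - [0.68,[0,0.04,-0.022],0]
    - [0.68,[0,0.005,-0.024],0]
    - [0.68,[0,0,-0.024],0]

```text
t: 49.6
eef_pos: [0.4616, -0.234, 0.0772]
tool_rot: [0.001, 0.112, 0.994, 0.002]
contact_force: [2.9, 9.1, 4.2]
gripper_width: 0.347
grasp_force: 24.2
```

```bash
python3 st.py
```

```text
49.6 [ 0.4616 -0.234   0.0772] F [2.9 9.1 4.2] grip 24.2 0.347 blue [225 186 137  74] topface rows [(261, np.int64(289)), (262, np.int64(292)), (261, np.int64(296))]
```

Request:
apply_moves:
  deltas:
    - [0.72,[0,0.05,-0.002],0]
    - [0.72,[0,0.1,-0.005],0]
    - [0.72,[0,0.105,-0.006],0]
    - [0.72,[0,0.04,-0.01],0]
    - [0.72,[0,0.005,-0.012],0]
    - [0.72,[0,0,-0.012],0]
    - [0.72,[0,0.06,-0.016],0]
    - [0.72,[0,0.1,-0.018],0]
    - [0.72,[0,0.105,-0.018],0]
    - [0.72,[0,0.04,-0.022],0]
    - [0.72,[0,0.005,-0.024],0]
    - [0.72,[0,0,-0.024],0]
  squeeze: 45

```text
t: 50.85
eef_pos: [0.4599, -0.2372, 0.0814]
tool_rot: [-0.0, 0.113, 0.994, 0.0]
contact_force: [0.5, 3.7, -7.0]
gripper_width: 0.332
grasp_force: 46.0
```

```bash
python3 st.py
```

```text
50.85 [ 0.4599 -0.2372  0.0814] F [ 0.5  3.7 -7. ] grip 46.0 0.332 blue [225 186 133  74] topface rows [(261, np.int64(289)), (262, np.int64(292)), (261, np.int64(295))]
```

Request:
apply_moves:
  deltas:
    - [0.72,[0,0.05,0.002],0]
    - [0.72,[0,0.1,-0.001],0]
    - [0.72,[0,0.115,-0.002],0]
    - [0.72,[0,0.05,-0.005],0]
    - [0.72,[0,0.015,-0.007],0]
    - [0.72,[0,0.01,-0.007],0]
    - [0.72,[0,0.07,-0.011],0]
    - [0.72,[0,0.11,-0.013],0]
    - [0.72,[0,0.12,-0.013],0]
    - [0.72,[0,0.05,-0.017],0]
    - [0.72,[0,0.015,-0.019],0]
    - [0.72,[0,0.01,-0.019],0]

```text
t: 52.1
eef_pos: [0.4626, -0.2329, 0.0863]
tool_rot: [0.002, 0.113, 0.994, 0.002]
contact_force: [1.7, 9.3, 2.7]
gripper_width: 0.332
grasp_force: 47.7
```

```bash
python3 st.py
```

```text
52.1 [ 0.4626 -0.2329  0.0863] F [1.7 9.3 2.7] grip 47.7 0.332 blue [223 182 131  78] topface rows [(262, np.int64(289)), (262, np.int64(292)), (262, np.int64(296))]
```

Request:
apply_moves:
  deltas:
    - [0.72,[0,0.05,-0.003],0]
    - [0.72,[0,0.1,-0.005],0]
    - [0.72,[0,0.115,-0.006],0]
    - [0.72,[0,0.05,-0.01],0]
    - [0.72,[0,0.015,-0.012],0]
    - [0.72,[0,0.01,-0.012],0]
    - [0.72,[0,0.07,-0.016],0]
    - [0.72,[0,0.11,-0.018],0]
    - [0.72,[0,0.115,-0.018],0]
    - [0.72,[0,0.08,-0.022],0]
    - [0.72,[0,0.06,-0.024],0]
    - [0.72,[0,0.05,-0.024],0]

```text
t: 53.35
eef_pos: [0.4641, -0.2233, 0.0907]
tool_rot: [0.001, 0.112, 0.994, 0.001]
contact_force: [1.9, 6.9, 3.3]
gripper_width: 0.334
grasp_force: 47.8
```

```bash
python3 st.py
```

```text
53.35 [ 0.4641 -0.2233  0.0907] F [1.9 6.9 3.3] grip 47.8 0.334 blue [229 183 128  75] topface rows [(261, np.int64(289)), (262, np.int64(292)), (262, np.int64(296))]
```

Request:
apply_moves:
  deltas:
    - [0.72,[0,0.03,-0.004],0]
    - [0.72,[0,0.06,-0.007],0]
    - [0.72,[0,0.06,-0.007],0]
    - [0.72,[0,0.02,-0.012],0]
    - [0.72,[0,-0.01,-0.014],0]
    - [0.72,[0,0.02,-0.016],0]
    - [0.72,[0,0.03,-0.018],0]
    - [0.72,[0,0.03,-0.018],0]

```text
t: 54.2
eef_pos: [0.4638, -0.2197, 0.0938]
tool_rot: [-0.0, 0.113, 0.994, -0.0]
contact_force: [-0.9, -2.8, -3.4]
gripper_width: 0.329
grasp_force: 46.8
```

```bash
python3 st.py
```

```text
54.2 [ 0.4638 -0.2197  0.0938] F [-0.9 -2.8 -3.4] grip 46.8 0.329 blue [221 183 125  78] topface rows [(261, np.int64(289)), (262, np.int64(292)), (261, np.int64(295))]
```

Request:
apply_moves:
  deltas:
    - [0.72,[0,0,-0.008],0]
    - [0.72,[0,-0.002,-0.016],0]
    - [0.72,[0,-0.002,-0.024],0]
    - [0.72,[0,-0.002,-0.024],0]

```text
t: 54.65
eef_pos: [0.4648, -0.2191, 0.0992]
tool_rot: [0.001, 0.113, 0.994, 0.0]
contact_force: [-0.2, 0.2, -2.4]
gripper_width: 0.332
grasp_force: 47.0
```

```bash
python3 st.py
```

```text
54.65 [ 0.4648 -0.2191  0.0992] F [-0.2  0.2 -2.4] grip 47.0 0.332 blue [221 180 122  81] topface rows [(261, np.int64(319)), (262, np.int64(292)), (261, np.int64(295))]
```

Request:
apply_moves:
  deltas:
    - [0.72,[0,0,-0.015],0]
    - [0.72,[0,-0.003,-0.03],0]
    - [0.72,[0,-0.006,-0.042],0]
    - [0.72,[0,-0.007,-0.05],0]
    - [0.72,[0,-0.007,-0.052],0]
    - [0.72,[0,-0.007,-0.052],0]
    - [0.72,[0,-0.007,-0.052],0]
    - [0.72,[0,-0.007,-0.052],0]

```text
t: 55.5
eef_pos: [0.4638, -0.2209, 0.109]
tool_rot: [-0.0, 0.113, 0.994, 0.0]
contact_force: [0.1, -0.1, -1.4]
gripper_width: 0.335
grasp_force: 47.0
```

```bash
python3 st.py; python3 side.py
python3 - <<'E'
from h import *
p=cam("top");print("bottle",[(np.round(d["point"],3).tolist(),round(d["confidence"],2)) for d in bot.look_for(p,"oil_bottle")][:2])
p=cam("side")
for n in("cylinder_foot","lock_cylinder","holder_mouth"): print(n,[(np.round(d["point"],3).tolist(),round(d["confidence"],2)) for d in bot.look_for(p,n)][:3])
im=p["color"]; print([(r,tuple(int(a) for a in im[r,332])) for r in range(256,300,3)])
E
```

```text
55.5 [ 0.4638 -0.2209  0.109 ] F [ 0.1 -0.1 -1.4] grip 47.0 0.335 blue [226 179 118  81] topface rows [(262, np.int64(319)), (262, np.int64(297)), (261, np.int64(295))]
tcp z 0.109
0.042 [331.6, 286.3] 0.055 [332.0, 279.9] 0.082 [332.8, 266.4] 0.092 [333.2, 261.2] 0.102 [333.5, 256.1] foot px [332.0, 307.7]
brass [327, 258, 12, 27, 255]
brass [327, 300, 10, 8, 51]
blue u 316 347 v 274 314
[([0.364, -0.24, 0.04], 0.89), ([0.46, -0.231, 0.082], 0.73)]
bottle [([0.408, 0.223, 0.069], 0.66)]
cylinder_foot [([0.362, -0.24, 0.04], 0.88), ([0.461, -0.236, 0.074], 0.8)]
lock_cylinder [([0.362, -0.242, 0.039], 0.57), ([0.461, -0.234, 0.075], 0.53)]
holder_mouth [([0.454, -0.251, 0.013], 0.6)]
[(256, (157, 159, 163)), (259, (181, 161, 119)), (262, (195, 170, 124)), (265, (233, 209, 152)), (268, (234, 209, 144)), (271, (229, 200, 139)), (274, (232, 204, 141)), (277, (232, 205, 143)), (280, (231, 202, 137)), (283, (230, 202, 142)), (286, (221, 215, 211)), (289, (66, 74, 97)), (292, (32, 63, 131)), (295, (34, 72, 148)), (298, (50, 68, 122))]
```

The foot's lower edge is at side row 285, so about 8 mm clear. The holder is back at its starting pixels (316–347), and the bottle still reads upright. I'll raise a touch more, settle and hand in.

Request:
apply_moves:
  deltas:
    - [0.72,[0,0,-0.008],0]
    - [0.72,[0,0,-0.008],0]
    - [0.72,[0,0,-0.008],0]
    - [0.72,[0,0,-0.008],0]
    - [0.72,[0,0,-0.008],0]

```text
t: 56.45
eef_pos: [0.4638, -0.221, 0.1107]
tool_rot: [0.0, 0.113, 0.994, -0.0]
contact_force: [0.2, 0.7, -0.9]
gripper_width: 0.329
grasp_force: 47.0
```

Run:
```python
from h import *
o=bot.get_obs();print(o["t"],np.round(o["eef_pos"],4),np.round(o["contact_force"],1),o["grasp_force"],np.abs(o["joint_vel"]).max())
print(bot.hand_in())
```

```text
56.45 [ 0.4638 -0.221   0.1107] [ 0.2  0.7 -0.9] 47.00589514395688 0.001147429002660834
the job is handed in; nothing more can be done
None
```

I handed in at 56 s with the bottle standing and released, and the cylinder rocked free and held upright about 1 cm above the pocket. However, the holder was briefly lifted a few millimetres and dragged about a centimetre during the rocking before I put it back, and the bottle slipped out of the gripper three times before it stood.

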